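# Batch weighing of sample tins on a shielded balance

## Robot

A 6-joint arm with a two-finger parallel gripper is mounted at the origin on the work surface. World frame = base frame: x ahead of the robot, y to its left, z up, the work surface at z = 0. Lengths are in m, angles in degrees, forces in N, time in s.
With the tool pointing down it reaches from about 0.4 to 0.825 m from the base axis. Payload 7 kg.
Tool frame: the origin (TCP) lies at the very end of the fingers, on their centre line; the grasp point (between the pads) lies 19 mm behind it (ctrl.tcp_to_grasp is the distance from the TCP to the grasp point, in m); z points along the fingers, x is the direction in which the jaws open and shut, and the axes are right-handed (so a half turn about z gives the same grasp; the last joint's range is limited). The gripper opens to 88 mm and grips with 3 to 60 N. Pads are 19 mm wide; open, the fingers measure 130 mm over their backs; the gripper's body (78 mm by 193 mm) begins 47 mm behind the grasp point.
Start: joints at [93.111, 20.546, 0.682, 0, -70.136, -16.507], TCP at [0.156, 0.657, 0.227] pointing down, gripper open.
Joint ranges: [-176.03, 176.03], [-82.01, 121.73], [-58.28, 71.71], [-173.87, 95.51], [-174.79, -0.11], [-173.66, 173.66]. Speed limits (degrees/s): [136.94, 136.94, 172.46, 180, 180, 180].

## Interface

Orientations are given as [roll, pitch, yaw] about the fixed x, y, z axes, in that order (R = Rz(yaw) Ry(pitch) Rx(roll)).
In Python, from plant import sensors, vision, ticket, ctrl gives the robot as it stands. The module is installed in compiled form; this text tells all that it offers.
- The arm moves only by the tool drive_tool, never from a script. Its argument "moves" is a list of rows, each a list of 6 numbers: the shift along the tool's x, y, z in units of 0.15 m (1.0 is 0.15 m), then the turn, a rotation vector about the tool's x, y, z in units of 60 degrees (1.0 is 60 degrees). In form: [[dx, dy, dz, rx, ry, rz], ...]. A call has 1 to 8 rows; each row is the pose to reach, as a shift and turn from the pose measured when the call began, along the tool's axes at that moment; what a row does not reach only later rows make up. A row lasts 1/10 s, in which the tool goes at most 50 mm and 8.59 degrees, less where a joint would pass 70% of its speed; a pose out of reach is approached as far as the arm can. A call with a number of a shift or a turn outside -1 to 1 is refused whole. A call with a gripper value outside its range is refused whole. "fingers" is the opening, from -1 (shut) to 1 (fully open), set as the call begins (left out, the last holds). The fingers move at their own pace and stop on an object; the grip force is fixed at half the most. Time passes only in rows, so rows that repeat a pose let the fingers close. It gives the time, the measured TCP pose, the force and the opening at its end, in the units of the state.
- sensors.get_obs(): the state, without advancing time (a new reading comes with each control period).
- vision.snapshot(name): name is "scene" or "top" or "wrist"; returns a dict with "pixels" (384x512x3 uint8, red, green, blue), "fx", "fy", "cx", "cy" (pixels), "R" (3x3) and "t" (3): a world point X has camera coordinates R X + t. Camera axes: x right, y down, z forward; pixel columns grow to the right and rows downward; lengths in m; the calibration is good to about 2 mm. A picture is of the moment at which its call begins. There is no depth.
- ticket.close_job(): hands the job in, once; it reports no verdict.
The state is a dict: "clock": time; "joint_pos": joint angles; "qvel": joint speeds; "tau": joint torques, N m; "tool_pos": TCP position; "orientation": TCP orientation; "force": force on the tool from outside, world axes, zero at the start; "moment": the same for the moment, N m; "opening": finger opening in m.
Only numpy, scipy, OpenCV 4.12 (cv2) and the standard library are available. Lean on these libraries where they do the work, as an engineer would, in place of code of your own. Each camera call takes 0.05 s, during which the arm holds its last target.

## Task

Weigh the sample tins on the mat together as one batch: slide the balance's draught shield fully shut and zero the empty balance with the orange key, slide the shield fully open, set every tin upright and gently on the pan, slide the shield fully shut again and press the green print key. Then open the shield fully, move every tin upright into the grey tray, and leave the balance empty with its shield fully shut. Press each key all the way down and let it come back up, and leave the flask and the sieve where they stand.

Things in the scene. Friction and masses are not known exactly. Their poses are not given: they have to be found in the camera images.
- balance: precision balance fixed on the bench, white housing 355 mm long (x) by 232 mm wide (y), its flat top 60 mm above the bench. Origin on the bench under the pan centre; x points from the key panel to the back, z up. Housing spans x -205 to +150 mm. The keys are at the front (-x, towards the robot).
- pan_centre (a point): centre of the top face of the steel weighing pan, 70 mm above the bench; axes as the balance's. The point is fixed; the pan is 182 mm square and sinks a little under load (see pan)
- shield_slide (a joint): clear top pane of the draught shield (202 mm square, top 121 mm above the bench), sliding along the balance's x. In m: 0 fully shut at the front stop, 0.18 fully open at the back stop, growing towards the back (+x). About 2 N of friction; stays where left; starts partly open. Fully open, its front edge is at x = +79 mm of the balance and it stands out behind to +281 mm
- shield_grip (a point): centre of the blue upright grip on the front edge of the sliding pane: 14 mm thick along the balance's x, 50 mm long in y, 26 mm tall (from 121 to 147 mm above the bench). It moves with the pane; at x = -85 mm of the balance when shut, +95 mm when fully open. Axes as the balance's
- key_zero (a joint): travel of the orange zero key in m: 0 up, 0.004 fully down; a spring brings it back; starts to move at about 1.5 N, fully down at 5 N
- key_zero_top (a point): centre of the top of the orange zero key (24 by 32 mm, its top 68.5 mm above the bench and 8.5 mm above the housing when up); at x = -158, y = +45 mm of the balance
- key_print (a joint): travel of the green print key in m: 0 up, 0.004 fully down; same spring as the zero key
- key_print_top (a point): centre of the top of the green print key, same size as the zero key; at x = -158, y = -45 mm of the balance
- tray_in (a point): centre of the inner floor of the grey plastic tray, 5 mm above the bench. The tray is fixed, 240 mm (x) by 170 mm (y) outside, 40 mm high, walls 5 mm; axes as the tray's. It stands left or right of the balance, the mat with the tins on the other side
- flask: conical glass flask with blue contents, 80 mm across the foot, 126 mm tall, behind and left of the balance; origin at the centre of its underside; to be left alone
- sieve: round steel test sieve, 104 mm across, 45 mm high, behind and right of the balance; origin at the centre of its underside; to be left alone
- pan (a joint): how far the pan is pressed down, in m, on its springs: 0 empty, about 1 mm under three tins, 0.008 on its overload stop (about 20 N; never push or drop anything so hard that it gets there). Clear fixed 4 mm walls of the draught shield stand round it: inside faces at x = -97 and +97 mm, y = -98 and +98 mm of the balance; with their aluminium channels they reach 122 mm above the bench
- tin1: closed aluminium sample tin with a blue lid, 40 mm in diameter, 28 mm tall, 55 to 115 g; origin at the centre of its underside, z up. Two or three of the four tins tin1 to tin4 are there
- tin2: closed aluminium sample tin with a blue lid, 40 mm in diameter, 28 mm tall, 55 to 115 g; origin at the centre of its underside, z up. Two or three of the four tins tin1 to tin4 are there
- tin3: closed aluminium sample tin with a blue lid, 40 mm in diameter, 28 mm tall, 55 to 115 g; origin at the centre of its underside, z up. Two or three of the four tins tin1 to tin4 are there
- tin4: closed aluminium sample tin with a blue lid, 40 mm in diameter, 28 mm tall, 55 to 115 g; origin at the centre of its underside, z up. Two or three of the four tins tin1 to tin4 are there
There are look-alikes about, which are no part of the job. What is shaped like the tin2 but black or pink is not meant. What is shaped like the tin1 but black is not meant.

How it is judged (in metres and radians):
On the way, in this order (a step that is already met when the one before it is completed fails the run):
1. the shield is fully shut over the empty pan (value of joint shield_slide below 0.004 m and horizontal distance between each of tin1, tin2, tin3, tin4 and pan_centre above 0.125 m), for 0.2 s.
2. the zero key is pressed fully down with the shield fully shut and the pan empty (all of step 1 and value of joint key_zero above 0.0034 m), for 0.1 s.
3. the zero key is up again and the shield is fully open (value of joint shield_slide above 0.175 m and value of joint key_zero below 0.001 m), for 0.2 s.
4. all tins stand on the pan, let go and at rest (z of tin1 in the frame of pan_centre between -0.004 and 0.006 m and angle between each of tin1, tin2, tin3, tin4's own z axis and vertical below 0.12 rad and linear speed of each of tin1, tin2, tin3, tin4 below 0.02 m/s and x of tin1 in the frame of pan_centre between -0.085 and 0.085 m and y of tin1 in the frame of pan_centre between -0.085 and 0.085 m and z of tin2 in the frame of pan_centre between -0.004 and 0.006 m and x of tin2 in the frame of pan_centre between -0.085 and 0.085 m and y of tin2 in the frame of pan_centre between -0.085 and 0.085 m and z of tin3 in the frame of pan_centre between -0.004 and 0.006 m and x of tin3 in the frame of pan_centre between -0.085 and 0.085 m and y of tin3 in the frame of pan_centre between -0.085 and 0.085 m and z of tin4 in the frame of pan_centre between -0.004 and 0.006 m and x of tin4 in the frame of pan_centre between -0.085 and 0.085 m and y of tin4 in the frame of pan_centre between -0.085 and 0.085 m and contact force between the fingers and tin1 below 0.05 N and contact force between the fingers and tin2 below 0.05 N and contact force between the fingers and tin3 below 0.05 N and contact force between the fingers and tin4 below 0.05 N), for 0.3 s.
5. the shield is fully shut with all tins on the pan (value of joint shield_slide below 0.004 m and z of tin1 in the frame of pan_centre between -0.004 and 0.006 m and angle between each of tin1, tin2, tin3, tin4's own z axis and vertical below 0.12 rad and linear speed of each of tin1, tin2, tin3, tin4 below 0.02 m/s and x of tin1 in the frame of pan_centre between -0.085 and 0.085 m and y of tin1 in the frame of pan_centre between -0.085 and 0.085 m and z of tin2 in the frame of pan_centre between -0.004 and 0.006 m and x of tin2 in the frame of pan_centre between -0.085 and 0.085 m and y of tin2 in the frame of pan_centre between -0.085 and 0.085 m and z of tin3 in the frame of pan_centre between -0.004 and 0.006 m and x of tin3 in the frame of pan_centre between -0.085 and 0.085 m and y of tin3 in the frame of pan_centre between -0.085 and 0.085 m and z of tin4 in the frame of pan_centre between -0.004 and 0.006 m and x of tin4 in the frame of pan_centre between -0.085 and 0.085 m and y of tin4 in the frame of pan_centre between -0.085 and 0.085 m), for 0.2 s.
6. the print key is pressed fully down with the shield fully shut and all tins at rest on the pan (all of step 5 and value of joint key_print above 0.0034 m), for 0.1 s.
7. the print key is up again and the shield is fully open (value of joint shield_slide above 0.175 m and value of joint key_print below 0.001 m), for 0.2 s.
At the end, for the whole second after the job is handed in: every tin stands upright (within 7 degrees) and at rest on the floor of the grey tray, the shield is fully shut (within 4 mm of its front stop) and both keys are up (z of tin1 in the frame of tray_in between -0.005 and 0.008 m and angle between each of tin1, tin2, tin3, tin4's own z axis and vertical below 0.12 rad and linear speed of each of tin1, tin2, tin3, tin4 below 0.02 m/s and x of tin1 in the frame of tray_in between -0.105 and 0.105 m and y of tin1 in the frame of tray_in between -0.07 and 0.07 m and z of tin2 in the frame of tray_in between -0.005 and 0.008 m and x of tin2 in the frame of tray_in between -0.105 and 0.105 m and y of tin2 in the frame of tray_in between -0.07 and 0.07 m and z of tin3 in the frame of tray_in between -0.005 and 0.008 m and x of tin3 in the frame of tray_in between -0.105 and 0.105 m and y of tin3 in the frame of tray_in between -0.07 and 0.07 m and z of tin4 in the frame of tray_in between -0.005 and 0.008 m and x of tin4 in the frame of tray_in between -0.105 and 0.105 m and y of tin4 in the frame of tray_in between -0.07 and 0.07 m and value of joint shield_slide below 0.004 m and value of joint each of key_zero, key_print below 0.001 m); the robot touches nothing.
It fails at once if the flask is moved more than 25 mm (distance of flask from where it was at the start of the episode above 0.025 m).
It fails at once if the sieve is moved more than 25 mm (distance of sieve from where it was at the start of the episode above 0.025 m).
It fails at once if the weighing pan is pushed or struck down to its overload stop (value of joint pan above 0.007 m).
Of tin1, tin2, tin3, tin4 only 2 to 3 are there at a start; the rules pass over those that are not, and their reading is None.
At some moment in a run one of tin1, tin2, tin3, tin4 may be knocked a few centimetres aside while the robot is not near it.
It also fails if it takes over 210 s, if anything falls off the work surface, if the arm or the gripper's body presses on something with over 40 N, if the wrist force passes 120 N, or if a joint passes its speed limit or range.

## Working session

There is one attempt and no reset: what is moved stays moved. The work goes in short steps, Python scripts to look and compute and a tool call to move; the robot and the scene stay as the last step left them, time stands still between calls to the robot, and variables do not carry over. Pictures are saved under pics/ and viewed, and the job is handed in when it is done.

Besides the shell and the picture viewer there is one more tool, called after ">>>" by a JSON object that holds its "method" and its "body", one argument or row to a line. drive_tool: Moves the arm, as the interface text tells. Shifts and turns lie within -1 to 1; 1 stands for 0.15 m of shift or 60 degrees of turn. Its arguments: {"type":"object","properties":{"moves":{"type":"array"},"fingers":{"type":"number"}},"required":["moves"]}

```bash
mkdir -p pics; cat > h.py <<'E'
import numpy as np, cv2
from plant import sensors, vision, ticket, ctrl
from scipy.spatial.transform import Rotation as Ro
def snap(cam,name):
    s=vision.snapshot(cam); np.savez('pics/'+name+'.npz',**{k:np.array(v) for k,v in s.items()})
    cv2.imwrite('pics/'+name+'.png',cv2.cvtColor(s['pixels'],cv2.COLOR_RGB2BGR)); return s
def ld(name):
    d=np.load('pics/'+name+'.npz'); return {k:d[k] for k in d}
def px2w(s,u,v,z):
    R=np.array(s['R']);t=np.array(s['t']);d=R.T@np.array([(u-s['cx'])/s['fx'],(v-s['cy'])/s['fy'],1]);c=-R.T@t
    return c+d*(z-c[2])/d[2]
def w2px(s,X):
    p=np.array(s['R'])@np.array(X)+np.array(s['t']);return np.array([s['fx']*p[0]/p[2]+s['cx'],s['fy']*p[1]/p[2]+s['cy']])
def st():
    o=sensors.get_obs();print({k:np.round(o[k],4).tolist() for k in('clock','tool_pos','orientation','force','opening','joint_pos')});return o
def go(target,yaw=None):
    "units for shift to target world pos; optional target tool yaw (rpy yaw w. pointing down)"
    o=sensors.get_obs();R=Ro.from_euler('xyz',o['orientation'],degrees=True)
    s=R.inv().apply(np.array(target)-o['tool_pos'])/0.15
    r=np.zeros(3)
    if yaw is not None:
        r=(R.inv()*Ro.from_euler('xyz',[180,0,yaw],degrees=True)).as_rotvec(degrees=True)/60
    print('move',np.round(s,3).tolist(),np.round(r,3).tolist())
def big(name,x0,y0,x1,y1,out,f=4):
    i=cv2.imread('pics/'+name+'.png')[y0:y1,x0:x1];cv2.imwrite('pics/'+out+'.png',cv2.resize(i,None,fx=f,fy=f,interpolation=cv2.INTER_CUBIC))
E
python3 - <<'E'
from h import *
st(); print(ctrl.tcp_to_grasp)
for c in('scene','top','wrist'):
    s=snap(c,c+'0');print(c,np.round(-np.array(s['R']).T@s['t'],3),s['fx'])
E
```

```text
{'clock': 0.0, 'tool_pos': [0.1563, 0.6561, 0.2256], 'orientation': [-179.9918, -0.0952, -103.4027], 'force': [-0.6442, -0.025, 0.6797], 'opening': 0.0876, 'joint_pos': [93.1099, 20.5913, 0.6346, -0.0204, -70.1369, -16.5057]}
0.0188
scene [ 1.51  -0.905  0.876] 478.3199341886182
top [ 0.349 -0.062  1.294] 428.65889417343635
wrist [0.234 0.637 0.383] 320.37298091268525
```

View pics/top0.png

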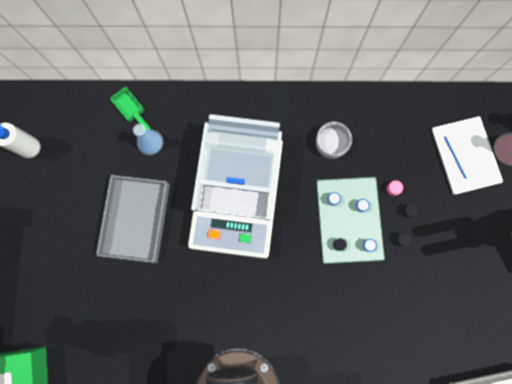

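View pics/scene0.png

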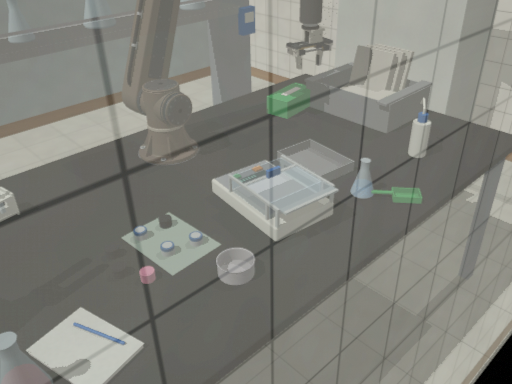

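View pics/wrist0.png

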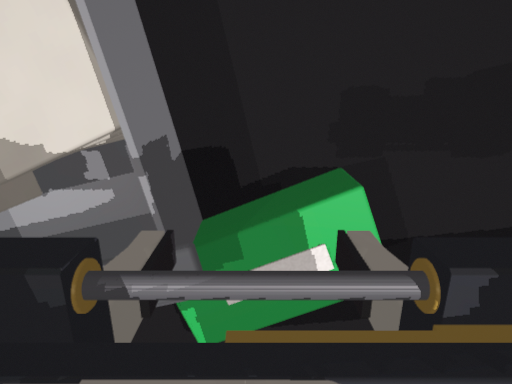

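The top view shows three blue-lidded tins on the mat at (334,199), (362,206) and (370,245). The look-alikes are black at (340,245), (412,211) and (405,240), and pink at (396,188). The balance is at (235,185) with its keys at (214,235) and (245,239), and the tray is at (133,218). I'll confirm in a crop and measure.

```bash
python3 - <<'E'
from h import *
s=ld('top0'); big('top0',310,165,430,270,'mat0',6); big('top0',180,105,295,265,'bal0',5); big('top0',90,165,180,270,'tray0',6)
hsv=cv2.cvtColor(s['pixels'],cv2.COLOR_RGB2HSV)
def blobs(lo,hi,z,nm,roi):
    m=cv2.inRange(hsv,lo,hi);k=np.zeros_like(m);k[roi[1]:roi[3],roi[0]:roi[2]]=255;m&=k
    n,l,stt,c=cv2.connectedComponentsWithStats(m)
    for i in range(1,n):
        if stt[i,4]>12: print(nm,stt[i,4],np.round(c[i],1),np.round(px2w(s,*c[i],z),4))
blobs((5,150,120),(20,255,255),.0685,'orange',(180,210,290,260))
blobs((45,120,80),(80,255,255),.0685,'green',(180,210,290,260))
blobs((100,120,80),(130,255,255),.147,'grip',(180,110,290,260))
blobs((100,60,80),(125,255,255),.028,'tin',(310,170,390,270))
E
```

```text
orange 53 [213.4 233.5] [0.4461 0.0705 0.0685]
green 79 [244.8 237.8] [ 0.4342 -0.0194  0.0685]
grip 85 [235.2 180.3] [0.5851 0.0057 0.147 ]
tin 75 [332.9 198.8] [ 0.5542 -0.2803  0.028 ]
tin 72 [361.9 205.5] [ 0.5344 -0.3664  0.028 ]
tin 70 [368.9 245.3] [ 0.4163 -0.3826  0.028 ]
```

View pics/mat0.png

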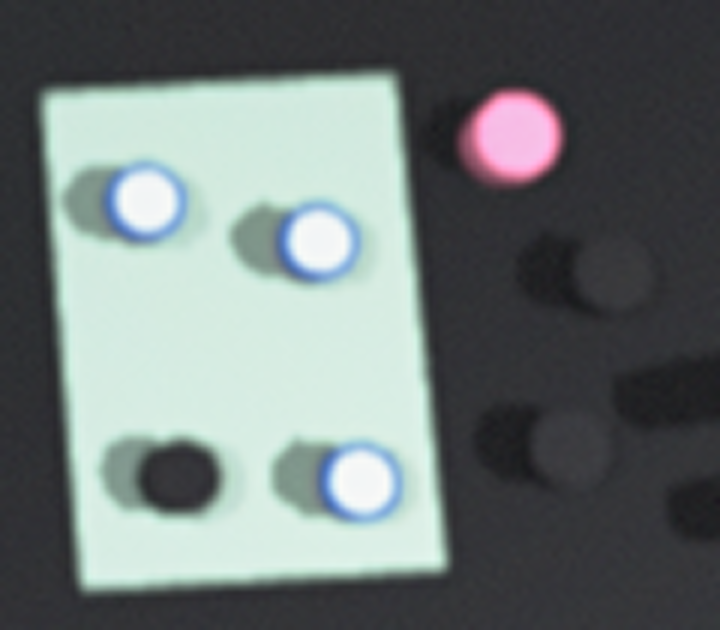

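View pics/bal0.png

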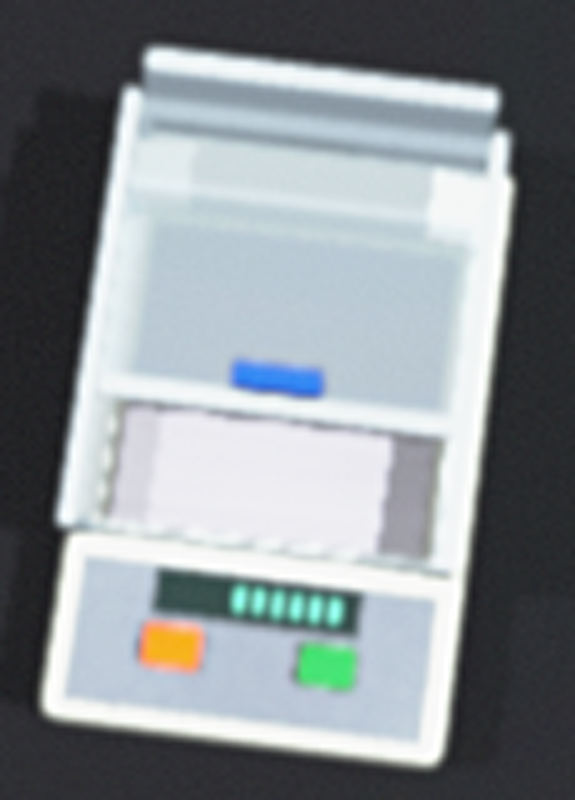

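View pics/tray0.png

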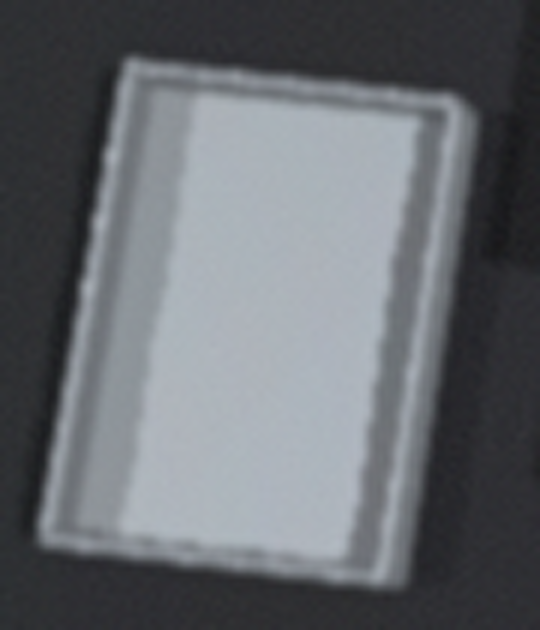

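```bash
python3 - <<'E'
from h import *
from scipy.optimize import least_squares
s=ld('top0')
def C(x,y): return (x/5+180-.5+.1*4,y/5+105-.1)
# model pts bal frame vs pix
obs=[((-.158,.045,.0685),(213.9,234.2)),((-.158,-.045,.0685),(245.1,238.2)),
]
# outer wall corners guess: wall rails z=.122 at x=-.101 , housing front corners
obs+=[((-.205,.116,.06),(45/5+180,716/5+105)),((-.205,-.116,.06),(438/5+180,768/5+105))]
def f(p):
    c,sn=np.cos(p[2]),np.sin(p[2]);r=[]
    for X,uv in obs:
        W=[p[0]+c*X[0]-sn*X[1],p[1]+sn*X[0]+c*X[1],X[2]]
        r+=list(w2px(s,W)-uv)
    return r
r=least_squares(f,[.6,0,-.13]);print(r.x[:2],np.degrees(r.x[2]),np.round(r.fun,1))
c,sn=np.cos(r.x[2]),np.sin(r.x[2])
g=px2w(s,235.5,180.3,.147)[:2]-r.x[:2];print('grip bal',c*g[0]+sn*g[1],-sn*g[0]+c*g[1])
# tray top rim outer corners z=.04
cor=[(122,60),(470,100),(408,588),(40,543)]
W=[px2w(s,x/6+90,y/6+165,.04) for x,y in cor];print(np.round(W,3),np.mean(W,0))
E
```

```text
[0.5945728  0.00399186] -7.029051239660423 [ 0.4  0.3  0.4  0.3 -1.4 -0.3  0.6 -0.3]
grip bal -0.009387971991443807 -0.00021516753740060215
[[0.622 0.386 0.04 ]
 [0.602 0.212 0.04 ]
 [0.363 0.232 0.04 ]
 [0.383 0.41  0.04 ]] [0.49267681 0.30996351 0.04      ]
```

```bash
cat >> h.py <<'E'
BO=np.array([0.5946,0.0040]);BY=np.radians(-7.03)
def bal(x,y,z):
    c,s=np.cos(BY),np.sin(BY);return np.array([BO[0]+c*x-s*y,BO[1]+s*x+c*y,z])
def inb(W):
    c,s=np.cos(BY),np.sin(BY);d=np.array(W[:2])-BO;return np.array([c*d[0]+s*d[1],-s*d[0]+c*d[1]])
E
python3 - <<'E'
from h import *
print(bal(.02,0,.28)); go(bal(.02,0,.28),-97)
E
```

```text
[0.61444964 0.00155222 0.28      ]
move [3.538, -3.983, -0.356] [-0.0, -0.001, -0.107]
```

>>> {"method": "drive_tool", "body": {
  "moves": [
    [0.88,-1,-0.36,0,0,-0.1],
    [0.88,-1,-0.36,0,0,-0.1],
    [0.88,-1,-0.36,0,0,-0.1],
    [0.88,-1,-0.36,0,0,-0.1],
    [0.88,-1,-0.36,0,0,-0.1]
  ],
  "fingers": -1
}}

```text
clock: 0.65
tool_pos: [0.2739, 0.4901, 0.2825]
orientation: [-180.0, 0.1, -97.5]
force: [-0.2, 0.9, 0.6]
opening: 0.0532
```

>>> {"method": "drive_tool", "body": {
  "moves": [
    [1,-0.95,0,0,0,0],
    [1,-0.95,0,0,0,0],
    [1,-0.95,0,0,0,0],
    [1,-0.95,0,0,0,0],
    [1,-0.95,0,0,0,0]
  ]
}}

```text
clock: 1.15
tool_pos: [0.397, 0.3194, 0.2825]
orientation: [-180.0, 0.1, -97.7]
force: [-0.7, -0.3, 0.3]
opening: 0.0129
```

```bash
python3 - <<'E'
from h import *
st(); go(bal(.02,0,.28),-97)
E
```

```text
{'clock': 1.15, 'tool_pos': [0.397, 0.3194, 0.2825], 'orientation': [-179.9576, 0.0639, -97.7085], 'force': [-0.6513, -0.2891, 0.3364], 'opening': 0.0129, 'joint_pos': [60.9494, 2.7919, -14.6866, 0.0171, -72.4465, 21.3368]}
move [1.906, -1.721, 0.016] [-0.001, 0.001, -0.012]
```

>>> {"method": "drive_tool", "body": {
  "moves": [
    [1,-0.9,0,0,0,0],
    [1,-0.9,0,0,0,0],
    [1,-0.9,0,0,0,0],
    [1,-0.9,0,0,0,0],
    [1,-0.9,0,0,0,0],
    [1,-0.9,0,0,0,0]
  ]
}}

```text
clock: 1.75
tool_pos: [0.5111, 0.1517, 0.2818]
orientation: [180.0, 0.0, -97.9]
force: [-0.7, 1.0, -0.3]
opening: 0.0003
```

```bash
python3 - <<'E'
from h import *
st(); go(bal(-.06,0,.28),-97)
E
```

```text
{'clock': 1.75, 'tool_pos': [0.5111, 0.1517, 0.2818], 'orientation': [179.9935, 0.0301, -97.8832], 'force': [-0.7023, 0.9821, -0.2656], 'opening': 0.0003, 'joint_pos': [37.5942, 5.2303, -12.0856, -0.027, -72.6673, 44.5306]}
move [0.905, -0.286, 0.011] [0.0, 0.001, -0.015]
```

>>> {"method": "drive_tool", "body": {
  "moves": [
    [0.9,-0.28,0,0,0,-0.015],
    [0.9,-0.28,0,0,0,-0.015],
    [0.9,-0.28,0,0,0,-0.015],
    [0.9,-0.28,0,0,0,-0.015],
    [0.9,-0.28,0,0,0,-0.015],
    [0.9,-0.28,0,0,0,-0.015]
  ]
}}

```text
clock: 2.35
tool_pos: [0.5341, 0.0137, 0.2817]
orientation: [180.0, 0.0, -96.9]
force: [0.2, 0.4, 1.0]
opening: 0.0001
```

```bash
python3 - <<'E'
from h import *
st(); s=snap('wrist','w1'); print(s['R'],s['t']); print('pan px',w2px(s,bal(0,0,.07)),'key',w2px(s,bal(-.158,.045,.0685)),w2px(s,bal(-.158,-.045,.0685)),w2px(s,bal(-.009,0,.147)))
E
```

```text
{'clock': 2.35, 'tool_pos': [0.5341, 0.0137, 0.2817], 'orientation': [179.9932, 0.0495, -96.8983], 'force': [0.1575, 0.4455, 1.0073], 'opening': 0.0001, 'joint_pos': [22.4762, 5.3474, -11.9608, -0.0487, -72.6734, 60.6401]}
[[-1.21781425e-01 -9.92556927e-01 -1.79219252e-04]
 [-9.48725358e-01  1.16350457e-01  2.93909453e-01]
 [-2.91701011e-01  3.59627419e-02 -9.55833250e-01]] [0.07805845 0.45227069 0.59854838]
pan px [256.70862076 109.95017481] key [220.96618355 238.25606418] [291.9481039  238.30124722] [257.05449854 124.72548594]
```

View pics/w1.png

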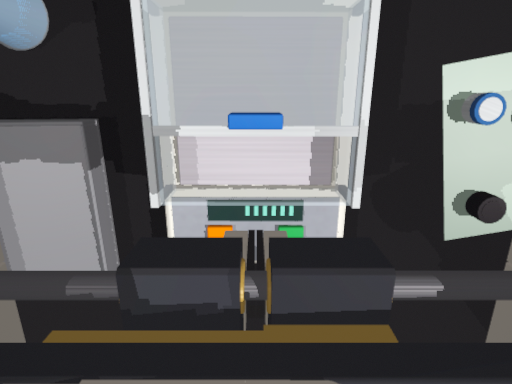

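```bash
python3 - <<'E'
from h import *
go(bal(.03,0,.28),-97);go(bal(.03,0,.131),-97)
E
```

```text
move [0.017, -0.608, 0.011] [0.0, 0.001, 0.002]
move [0.018, -0.609, 1.004] [0.0, 0.001, 0.002]
```

>>> {"method": "drive_tool", "body": {
  "moves": [
    [0.018,-0.61,0,0,0,0],
    [0.018,-0.61,0,0,0,0],
    [0.018,-0.61,0,0,0,0],
    [0.018,-0.61,0.5,0,0,0],
    [0.018,-0.61,0.9,0,0,0],
    [0.018,-0.61,1,0,0,0],
    [0.018,-0.61,1,0,0,0],
    [0.018,-0.61,1,0,0,0]
  ]
}}

```text
clock: 3.2
tool_pos: [0.6248, 0.0012, 0.1324]
orientation: [180.0, -0.0, -96.8]
force: [0.9, -0.9, 2.0]
opening: 0.0001
```

```bash
python3 - <<'E'
from h import *
o=st(); print(inb(o['tool_pos'])); go(bal(-.068,0,.131),-97); snap('wrist','w2')
E
```

```text
{'clock': 3.2, 'tool_pos': [0.6248, 0.0012, 0.1324], 'orientation': [179.9546, -0.0251, -96.7555], 'force': [0.9101, -0.9431, 1.9779], 'opening': 0.0001, 'joint_pos': [17.9903, 20.094, -13.0253, 0.0045, -56.9325, 65.2517]}
[0.03032276 0.00092835]
move [0.003, 0.655, 0.01] [0.001, -0.0, 0.004]
```

View pics/w2.png

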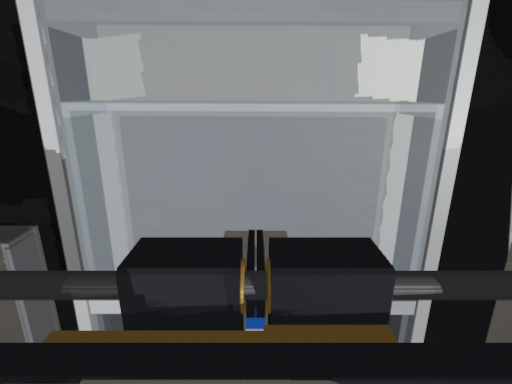

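>>> {"method": "drive_tool", "body": {
  "moves": [
    [0,0.08,0,0,0,0],
    [0,0.16,0,0,0,0],
    [0,0.24,0,0,0,0],
    [0,0.32,0,0,0,0],
    [0,0.4,0,0,0,0],
    [0,0.48,0,0,0,0],
    [0,0.56,0,0,0,0],
    [0,0.6,0,0,0,0]
  ]
}}

```text
clock: 4.05
tool_pos: [0.5352, 0.0119, 0.1339]
orientation: [-179.9, 0.0, -96.8]
force: [2.3, 0.1, 1.5]
opening: 0.0005
```

>>> {"method": "drive_tool", "body": {
  "moves": [
    [0,0.05,0,0,0,0],
    [0,0.05,0,0,0,0],
    [0,0.05,0,0,0,0]
  ]
}}

```text
clock: 4.35
tool_pos: [0.5318, 0.0129, 0.1347]
orientation: [-179.5, 0.1, -96.7]
force: [18.9, -7.0, -8.5]
opening: 0.0008
```

```bash
python3 - <<'E'
from h import *
o=st(); print(inb(o['tool_pos']));snap('wrist','w3'); s=snap('top','t3'); big('t3',180,105,295,265,'bal3',4)
E
```

```text
{'clock': 4.35, 'tool_pos': [0.5318, 0.0129, 0.1347], 'orientation': [-179.4505, 0.091, -96.6852], 'force': [18.8579, -7.0116, -8.5237], 'opening': 0.0008, 'joint_pos': [22.6626, 11.4615, -25.1284, 0.2383, -52.8868, 60.5088]}
[-0.06339322  0.0011016 ]
```

View pics/bal3.png

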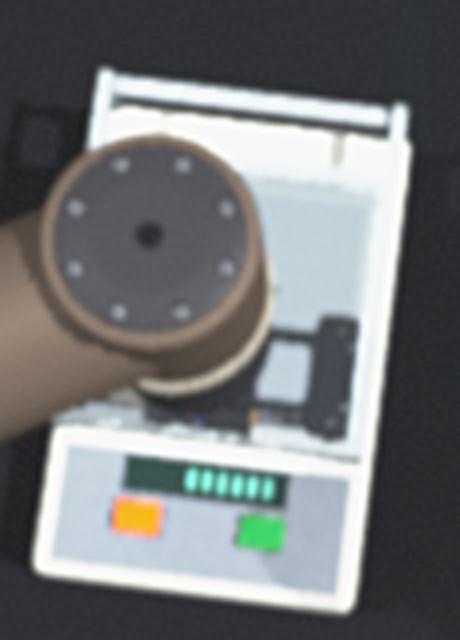

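>>> {"method": "drive_tool", "body": {
  "moves": [
    [0,-0.1,0,0,0,0],
    [0,-0.1,0,0,0,0],
    [0,-0.1,-0.4,0,0,0],
    [0,-0.1,-1,0,0,0],
    [0,0.2,-1,0,0,0],
    [0,0.3,-1,0,0,0],
    [0,0.3,-1,0,0,0],
    [0,0.3,-1,0,0,0]
  ]
}}

```text
clock: 5.25
tool_pos: [0.4845, 0.018, 0.2841]
orientation: [-179.5, 0.1, -96.7]
force: [-0.0, 0.5, -0.9]
opening: -0.0001
```

```bash
python3 - <<'E'
from h import *
o=st(); print(inb(o['tool_pos']));s=snap('wrist','w4')
print(w2px(s,bal(-.158,.045,.0685)),w2px(s,bal(-.158,-.045,.0685)),w2px(s,bal(-.085,0,.147)))
E
```

```text
{'clock': 5.25, 'tool_pos': [0.4845, 0.018, 0.2841], 'orientation': [-179.4963, 0.1145, -96.6657], 'force': [-0.0088, 0.5498, -0.8743], 'opening': -0.0001, 'joint_pos': [25.5819, -0.0866, -17.5128, 0.1807, -72.0868, 57.6971]}
[-0.11097973  0.00046957]
[218.57056959 201.92247791] [291.72924362 202.27985513] [255.38436235 154.5117239 ]
```

View pics/w4.png

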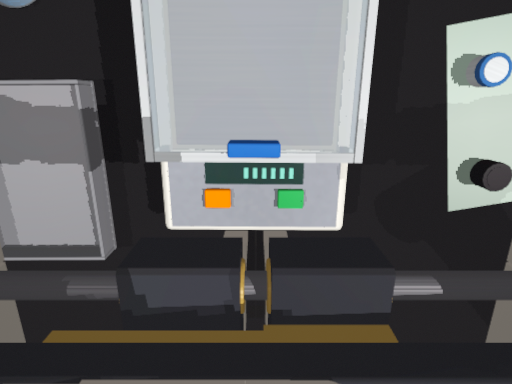

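```bash
python3 - <<'E'
from h import *
s=ld('w4');hsv=cv2.cvtColor(s['pixels'],cv2.COLOR_RGB2HSV)
for nm,lo,hi,z in(('o',(5,150,120),(20,255,255),.0685),('g',(45,120,80),(80,255,255),.0685),('grip',(105,150,80),(130,255,255),.147)):
    m=cv2.inRange(hsv,lo,hi);m[:,:150]=0;m[:,350:]=0;m[240:]=0
    x,y,w,h=cv2.boundingRect(m);print(nm,x,y,w,h,inb(px2w(s,x+w/2-.5,y+h/2-.5,z)),inb(px2w(s,x+w/2-.5,y-.5,z)),inb(px2w(s,x+w/2-.5,y+h-.5,z)))
E
```

```text
o 205 189 26 19 [-0.15293891  0.04617075] [-0.14081759  0.0458205 ] [-0.1652776   0.04652729]
g 278 189 26 19 [-0.15247993 -0.04328833] [-0.14036648 -0.04285069] [-0.16481055 -0.04373381]
grip 228 141 52 16 [-0.07939552  0.00177086] [-0.07201883  0.00179425] [-0.08687848  0.00174714]
```

```bash
python3 - <<'E'
from h import *
m=bal(-.1527,.0014,0)[:2]; Y=np.radians(-6.8); print(m-np.array([np.cos(Y)*-.158,np.sin(Y)*-.158]))
E
```

```text
[0.60010786 0.00537045]
```

```bash
sed -i 's/^BO=.*/BO=np.array([0.6000,0.0054]);BY=np.radians(-6.8)/' h.py; python3 - <<'E'
from h import *
print(bal(-.158,.045,.0),bal(-.158,-.045,0))
go(bal(-.158,.045,.20),-96.8);go(bal(-.158,.045,.075),-96.8)
E
```

```text
[0.44843963 0.06879127 0.        ] [ 0.43778327 -0.02057562  0.        ]
move [-0.307, 0.285, 0.555] [-0.007, 0.001, 0.002]
move [-0.306, 0.291, 1.388] [-0.007, 0.001, 0.002]
```

>>> {"method": "drive_tool", "body": {
  "moves": [
    [-0.307,0.285,0.1,0,0,0],
    [-0.307,0.285,0.3,-0.007,0,0],
    [-0.307,0.285,0.6,-0.007,0,0],
    [-0.307,0.285,0.85,-0.007,0,0],
    [-0.307,0.285,0.85,-0.007,0,0],
    [-0.307,0.285,0.85,-0.007,0,0]
  ]
}}

```text
clock: 5.9
tool_pos: [0.4489, 0.0683, 0.1554]
orientation: [179.9, -0.1, -96.7]
force: [0.9, 0.6, 1.0]
opening: 0.0006
```

```bash
python3 - <<'E'
from h import *
o=st();print(inb(o['tool_pos']));go(bal(-.158,.045,.075),-96.8);go(bal(-.158,.045,.0645),-96.8); snap('scene','s5'); big('s5',200,140,350,240,'s5b',5)
E
```

```text
{'clock': 5.9, 'tool_pos': [0.4489, 0.0683, 0.1554], 'orientation': [179.8935, -0.0866, -96.679], 'force': [0.9057, 0.581, 1.014], 'opening': 0.0006, 'joint_pos': [33.6369, 3.1267, -31.9013, -0.0035, -55.1093, 49.686]}
[-0.15752428  0.04455021]
move [-0.004, 0.002, 0.536] [0.002, -0.001, 0.002]
move [-0.004, 0.002, 0.606] [0.002, -0.001, 0.002]
```

View pics/s5b.png

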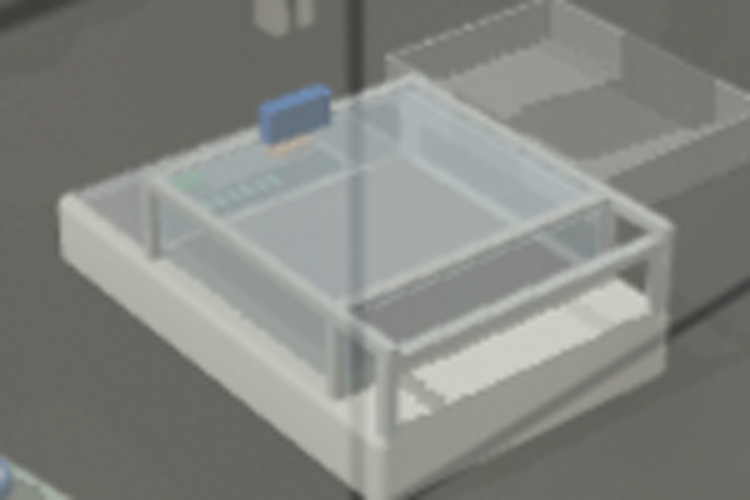

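>>> {"method": "drive_tool", "body": {
  "moves": [
    [0,0,0.25,0,0,0],
    [0,0,0.5,0,0,0],
    [0,0,0.56,0,0,0],
    [0,0,0.59,0,0,0],
    [0,0,0.61,0,0,0],
    [0,0,0.62,0,0,0],
    [0,0,0.62,0,0,0],
    [0,0,0.62,0,0,0]
  ]
}}

```text
clock: 6.75
tool_pos: [0.4508, 0.0692, 0.0648]
orientation: [-179.8, 0.1, -96.7]
force: [0.1, -2.2, 7.3]
opening: 0.0007
```

>>> {"method": "drive_tool", "body": {
  "moves": [
    [0,0,0.015,0,0,0],
    [0,0,0.015,0,0,0],
    [0,0,0.015,0,0,0]
  ]
}}

```text
clock: 7.05
tool_pos: [0.451, 0.0692, 0.0644]
orientation: [-179.8, 0.1, -96.6]
force: [-7.7, -2.2, 23.8]
opening: 0.0006
```

>>> {"method": "drive_tool", "body": {
  "moves": [
    [0,0,-0.2,0,0,0],
    [0,0,-0.5,0,0,0],
    [0,0,-0.7,0,0,0],
    [0,0,-0.7,0,0,0]
  ]
}}

```text
clock: 7.45
tool_pos: [0.4532, 0.0705, 0.1742]
orientation: [-179.4, 0.4, -96.6]
force: [-0.4, 0.5, -0.2]
opening: 0.0003
```

```bash
python3 - <<'E'
from h import *
o=st();print(inb(o['tool_pos']));go(bal(-.12,0,.17),-96.8);go(bal(-.12,0,.132),-96.8); s=snap('top','t6'); big('t6',180,105,295,265,'bal6',4)
E
```

```text
{'clock': 7.45, 'tool_pos': [0.4532, 0.0705, 0.1742], 'orientation': [-179.3615, 0.3997, -96.569], 'force': [-0.3953, 0.4739, -0.192], 'opening': 0.0003, 'joint_pos': [33.6627, 1.8657, -30.5032, 0.1281, -56.8855, 49.6968]}
[-0.15347817  0.0472899 ]
move [0.316, -0.222, 0.029] [-0.011, 0.007, 0.004]
move [0.318, -0.219, 0.282] [-0.011, 0.007, 0.004]
```

View pics/bal6.png

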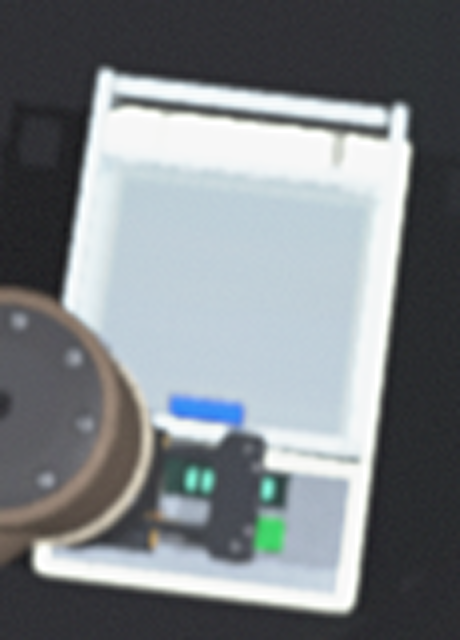

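>>> {"method": "drive_tool", "body": {
  "moves": [
    [0.316,-0.12,0,-0.011,0.007,0],
    [0.316,-0.22,0,-0.011,0.007,0],
    [0.316,-0.22,0.15,-0.011,0.007,0],
    [0.316,-0.22,0.28,-0.011,0.007,0],
    [0.316,-0.22,0.28,-0.011,0.007,0],
    [0.316,-0.22,0.28,-0.011,0.007,0]
  ]
}}

```text
clock: 8.1
tool_pos: [0.4794, 0.0193, 0.1296]
orientation: [179.7, -0.2, -96.6]
force: [0.6, -0.2, 0.6]
opening: -0.0001
```

```bash
python3 - <<'E'
from h import *
o=st();print(inb(o['tool_pos']));go(bal(.078,0,.132),-96.8)
E
```

```text
{'clock': 8.1, 'tool_pos': [0.4794, 0.0193, 0.1296], 'orientation': [179.7298, -0.152, -96.6023], 'force': [0.5579, -0.2487, 0.6162], 'opening': -0.0001, 'joint_pos': [25.8512, 7.4767, -30.8639, -0.0212, -51.9689, 57.5593]}
[-0.12140802 -0.00051178]
move [0.001, -1.329, -0.022] [0.004, -0.003, 0.003]
```

>>> {"method": "drive_tool", "body": {
  "moves": [
    [0,-0.1,-0.01,0,0,0],
    [0,-0.22,-0.015,0,0,0],
    [0,-0.36,-0.015,0,0,0],
    [0,-0.5,-0.015,0,0,0],
    [0,-0.64,-0.015,0,0,0],
    [0,-0.78,-0.015,0,0,0],
    [0,-0.9,-0.015,0,0,0],
    [0,-1,-0.015,0,0,0]
  ]
}}

```text
clock: 8.9
tool_pos: [0.6289, 0.0018, 0.1321]
orientation: [179.7, -0.2, -96.6]
force: [-2.2, -0.5, 1.9]
opening: 0.0002
```

```bash
python3 - <<'E'
from h import *
o=st();print(inb(o['tool_pos']));go(bal(.078,0,.132),-96.8)
E
```

```text
{'clock': 8.9, 'tool_pos': [0.6289, 0.0018, 0.1321], 'orientation': [179.6983, -0.1789, -96.6033], 'force': [-2.2484, -0.4543, 1.852], 'opening': 0.0002, 'joint_pos': [17.9427, 20.6179, -12.2909, 0.0443, -57.44, 65.4295]}
[ 0.02909804 -0.00018218]
move [-0.0, -0.326, -0.001] [0.005, -0.003, 0.003]
```

>>> {"method": "drive_tool", "body": {
  "moves": [
    [0,-0.1,0,0,0,0],
    [0,-0.2,0,0,0,0],
    [0,-0.27,0,0,0,0],
    [0,-0.31,0,0,0,0],
    [0,-0.34,0,0,0,0],
    [0,-0.36,0,0,0,0],
    [0,-0.36,0,0,0,0]
  ]
}}

```text
clock: 9.6
tool_pos: [0.6749, -0.0038, 0.1323]
orientation: [178.9, -0.3, -96.6]
force: [-30.0, 6.8, 19.9]
opening: 0.0005
```

>>> {"method": "drive_tool", "body": {
  "moves": [
    [0,0.08,0,0,0,0],
    [0,0.2,-0.2,0,0,0],
    [0.2,0.4,-0.6,0.015,0,0],
    [0.6,0.7,-1,0.015,0,0],
    [1,1,-1,0.015,0,0],
    [1,1,-1,0.015,0,0],
    [1,1,-1,0.015,0,0]
  ]
}}

```text
clock: 10.3
tool_pos: [0.5103, -0.1364, 0.2885]
orientation: [-179.9, -0.2, -96.6]
force: [0.5, -0.5, 0.1]
opening: 0.0006
```

```bash
python3 - <<'E'
from h import *
o=st();go([.44,-.33,.28],-96.8); s=snap('top','t7'); big('t7',180,105,295,265,'bal7',4)
E
```

```text
{'clock': 10.3, 'tool_pos': [0.5103, -0.1364, 0.2885], 'orientation': [-179.9275, -0.2265, -96.6143], 'force': [0.5298, -0.4579, 0.0635], 'opening': 0.0006, 'joint_pos': [6.5095, 4.4813, -12.1707, 0.2475, -73.329, 76.8054]}
move [1.336, 0.317, 0.061] [-0.001, -0.004, 0.003]
```

View pics/bal7.png

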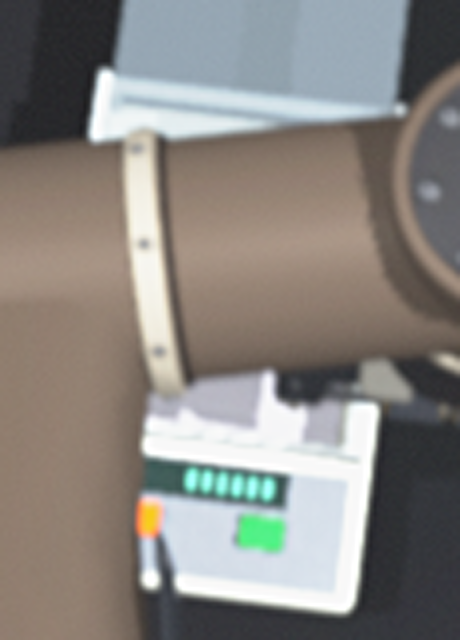

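>>> {"method": "drive_tool", "body": {
  "moves": [
    [1,0.3,0,0,0,0],
    [1,0.3,0,0,0,0],
    [1,0.3,0,0,0,0],
    [1,0.3,0,0,0,0],
    [1,0.3,0,0,0,0],
    [1,0.3,0,0,0,0]
  ],
  "fingers": 0.3
}}

```text
clock: 10.95
tool_pos: [0.4468, -0.282, 0.2916]
orientation: [-179.7, -0.2, -96.7]
force: [-0.5, 0.4, 0.2]
opening: 0.0427
```

```bash
cat >> h.py <<'E'
def tins(s,z=.028,roi=None,amin=30):
    "blue-rimmed lids: ellipse fit on lid (white+blue) blobs"
    hsv=cv2.cvtColor(s['pixels'],cv2.COLOR_RGB2HSV);m=cv2.inRange(hsv,(100,130,60),(125,255,255))
    if roi: k=np.zeros_like(m);k[roi[1]:roi[3],roi[0]:roi[2]]=255;m&=k
    m=cv2.morphologyEx(m,cv2.MORPH_CLOSE,np.ones((3,3),np.uint8))
    cs,_=cv2.findContours(m,cv2.RETR_EXTERNAL,cv2.CHAIN_APPROX_NONE)
    for c in cs:
        if cv2.contourArea(c)>amin and len(c)>8:
            e=cv2.fitEllipse(c); print('tin',np.round(e[0],1),np.round(e[1],1),np.round(px2w(s,*e[0],z),4))
E
python3 - <<'E'
from h import *
o=st();s=snap('wrist','w8');tins(s)
E
```

```text
{'clock': 10.95, 'tool_pos': [0.4468, -0.282, 0.2916], 'orientation': [-179.7465, -0.2398, -96.6937], 'force': [-0.4595, 0.36, 0.1772], 'opening': 0.0427, 'joint_pos': [-10.7979, 4.264, -12.0066, 0.2306, -73.4596, 94.0396]}
tin [332.3 165.9] [27.3 28.2] [ 0.4213 -0.3852  0.028 ]
tin [315.   74.8] [29.9 32.4] [ 0.5392 -0.3695  0.028 ]
tin [244.9  66.4] [30.1 32.4] [ 0.5591 -0.2845  0.028 ]
```

View pics/w8.png

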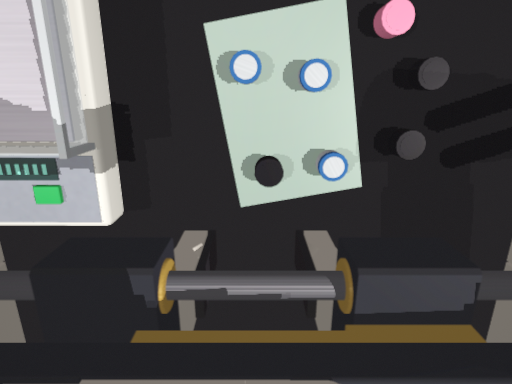

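The wrist view shows the same three blue-lidded tins: (245,66), (315,75) and (332,166). The black one at (268,171) and the pink one at (394,18) stay out. I'll take the nearest tin, A at (0.559,-0.284), first.

```bash
python3 - <<'E'
from h import *
big('w8',190,0,460,210,'w8b',3)
go([.559,-.284,.15],-96.8);go([.559,-.284,.007],-96.8)
E
```

```text
move [-0.074, -0.739, 0.946] [-0.004, -0.004, 0.003]
move [-0.078, -0.735, 1.899] [-0.004, -0.004, 0.003]
```

View pics/w8b.png

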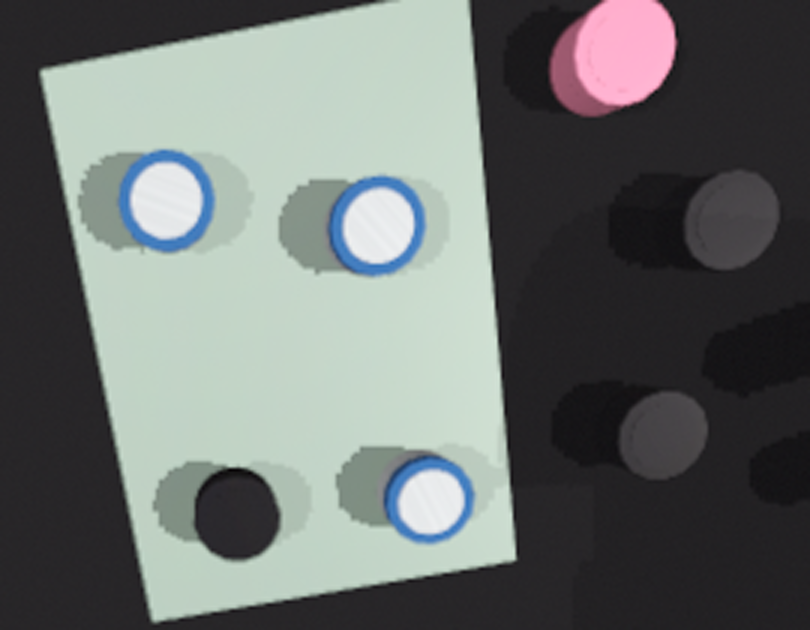

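The crop confirms three blue-rimmed tins.

>>> {"method": "drive_tool", "body": {
  "moves": [
    [-0.075,-0.3,0.3,0,0,0],
    [-0.075,-0.6,0.6,-0.004,-0.004,0],
    [-0.075,-0.737,0.9,-0.004,-0.004,0],
    [-0.075,-0.737,0.95,-0.004,-0.004,0],
    [-0.075,-0.737,0.95,-0.004,-0.004,0]
  ]
}}

```text
clock: 11.5
tool_pos: [0.5581, -0.2813, 0.1435]
orientation: [179.5, 0.1, -96.5]
force: [-0.6, -0.4, 0.1]
opening: 0.0571
```

```bash
python3 - <<'E'
from h import *
o=st();s=snap('wrist','w9');tins(s,amin=100);go([.559,-.284,.007],-96.8)
E
```

```text
{'clock': 11.5, 'tool_pos': [0.5581, -0.2813, 0.1435], 'orientation': [179.4996, 0.0811, -96.5194], 'force': [-0.5672, -0.4101, 0.0626], 'opening': 0.0571, 'joint_pos': [-8.919, 19.7941, -11.8351, -0.0701, -58.8742, 92.4365]}
tin [354.3 193.1] [41.4 43.7] [ 0.541 -0.369  0.028]
tin [257.9 182.5] [42.3 42.4] [ 0.5607 -0.2845  0.028 ]
move [0.013, -0.01, 0.931] [0.005, 0.0, 0.005]
```

View pics/w9.png

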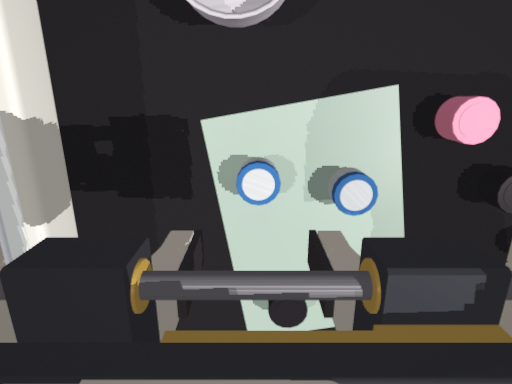

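>>> {"method": "drive_tool", "body": {
  "moves": [
    [0.015,-0.015,0.3,0.008,0,0],
    [0.015,-0.015,0.6,0.008,0,0],
    [0.015,-0.015,0.85,0.008,0,0],
    [0.015,-0.015,0.93,0.008,0,0],
    [0.015,-0.015,0.93,0.008,0,0]
  ]
}}

```text
clock: 12.05
tool_pos: [0.5597, -0.2839, 0.0073]
orientation: [-179.9, 0.0, -96.5]
force: [-0.4, 0.7, 0.4]
opening: 0.0573
```

>>> {"method": "drive_tool", "body": {
  "moves": [
    [0,0,0,0,0,0],
    [0,0,0,0,0,0],
    [0,0,0,0,0,0],
    [0,0,0,0,0,0]
  ],
  "fingers": -1
}}

```text
clock: 12.45
tool_pos: [0.5612, -0.2842, 0.0096]
orientation: [-179.7, -0.0, -96.4]
force: [-0.6, 1.7, 8.4]
opening: 0.0392
```

>>> {"method": "drive_tool", "body": {
  "moves": [
    [0,0,-0.1,0,0,0],
    [0,0,-0.3,0,0,0],
    [0,0,-0.6,0,0,0],
    [0,0,-0.9,0,0,0],
    [0,0,-1,0,0,0],
    [0,0,-1,0,0,0]
  ]
}}

```text
clock: 13.05
tool_pos: [0.5622, -0.2846, 0.1641]
orientation: [-179.3, -0.1, -96.4]
force: [1.3, 0.0, -1.2]
opening: 0.0393
```

```bash
python3 - <<'E'
from h import *
o=st();go(bal(.04,0,.20),-96.8)
E
```

```text
{'clock': 13.05, 'tool_pos': [0.5622, -0.2846, 0.1641], 'orientation': [-179.2722, -0.0653, -96.4188], 'force': [1.3132, 0.0455, -1.1686], 'opening': 0.0393, 'joint_pos': [-9.1126, 18.5267, -10.8161, 0.0358, -59.927, 92.6764]}
move [-1.948, -0.304, -0.237] [-0.012, -0.001, 0.006]
```

>>> {"method": "drive_tool", "body": {
  "moves": [
    [-0.2,0,-0.2,0,0,0],
    [-0.45,-0.05,-0.24,-0.012,0,0],
    [-0.7,-0.1,-0.24,-0.012,0,0],
    [-0.95,-0.15,-0.24,-0.012,0,0],
    [-1,-0.15,-0.24,-0.012,0,0]
  ]
}}

```text
clock: 13.55
tool_pos: [0.6013, -0.1348, 0.1993]
orientation: [180.0, -0.0, -96.3]
force: [0.2, -1.3, -0.3]
opening: 0.0394
```

>>> {"method": "drive_tool", "body": {
  "moves": [
    [-0.25,-0.04,0,0,0,0],
    [-0.5,-0.08,0,0,0,0],
    [-0.75,-0.12,0,0,0,0],
    [-0.95,-0.15,0,0,0,0],
    [-0.95,-0.15,0,0,0,0],
    [-0.95,-0.15,0,0,0,0]
  ]
}}

```text
clock: 14.15
tool_pos: [0.6387, 0.0048, 0.1982]
orientation: [179.9, -0.1, -96.2]
force: [-0.1, 0.3, 0.9]
opening: 0.0394
```

```bash
python3 - <<'E'
from h import *
o=st();print(inb(o['tool_pos']));go(bal(.04,0,.088),-96.8);snap('wrist','w10')
E
```

```text
{'clock': 14.15, 'tool_pos': [0.6387, 0.0048, 0.1982], 'orientation': [179.8597, -0.062, -96.2133], 'force': [-0.0843, 0.3002, 0.8562], 'opening': 0.0394, 'joint_pos': [17.9052, 18.3217, -6.3764, -0.0008, -65.4552, 65.8817]}
[0.0385448  0.00400922]
move [0.026, -0.011, 0.734] [0.002, -0.001, 0.01]
```

View pics/w10.png

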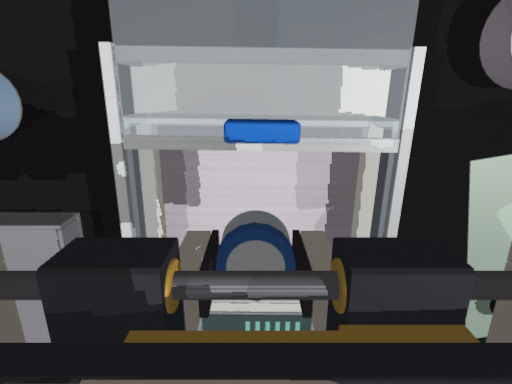

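```bash
python3 - <<'E'
from h import *
s=ld('w10');print(inb(px2w(s,262,131,.14)), w2px(s,bal(.095,0,.147)));go(bal(.03,0,.088),-96.8)
E
```

```text
[ 0.09379183 -0.00078604] [261.04524643 130.36347498]
move [0.02, 0.055, 0.736] [0.002, -0.001, 0.009]
```

Shield is confirmed at its fully open mark. Lowering now.

>>> {"method": "drive_tool", "body": {
  "moves": [
    [0.02,0.055,0.1,0,0,0],
    [0.02,0.055,0.3,0,0,0],
    [0.02,0.055,0.5,0,0,0],
    [0.02,0.055,0.65,0,0,0],
    [0.02,0.055,0.72,0,0,0],
    [0.02,0.055,0.72,0,0,0],
    [0.02,0.055,0.72,0,0,0]
  ]
}}

```text
clock: 14.9
tool_pos: [0.6305, 0.0014, 0.0913]
orientation: [179.9, -0.1, -96.3]
force: [0.4, 0.4, 0.9]
opening: 0.0393
```

>>> {"method": "drive_tool", "body": {
  "moves": [
    [0,0,0.02,0,0,0],
    [0,0,0.03,0,0,0],
    [0,0,0.04,0,0,0],
    [0,0,0.045,0,0,0]
  ]
}}

```text
clock: 15.3
tool_pos: [0.6305, 0.0015, 0.0848]
orientation: [180.0, -0.0, -96.3]
force: [-0.8, -0.8, -0.3]
opening: 0.0391
```

>>> {"method": "drive_tool", "body": {
  "moves": [
    [0,0,0.012,0,0,0],
    [0,0,0.024,0,0,0],
    [0,0,0.024,0,0,0]
  ]
}}

```text
clock: 15.6
tool_pos: [0.6303, 0.0015, 0.0808]
orientation: [179.9, -0.1, -96.3]
force: [0.4, -0.3, -0.8]
opening: 0.0392
```

>>> {"method": "drive_tool", "body": {
  "moves": [
    [0,0,0.01,0,0,0],
    [0,0,0.01,0,0,0],
    [0,0,0.01,0,0,0]
  ]
}}

```text
clock: 15.9
tool_pos: [0.6305, 0.0015, 0.0795]
orientation: [179.9, -0.1, -96.3]
force: [0.3, 1.2, 1.0]
opening: 0.0393
```

>>> {"method": "drive_tool", "body": {
  "moves": [
    [0,0,0.01,0,0,0],
    [0,0,0.01,0,0,0],
    [0,0,0.01,0,0,0]
  ]
}}

```text
clock: 16.2
tool_pos: [0.6304, 0.0015, 0.0782]
orientation: [179.9, -0.1, -96.3]
force: [-2.2, 0.7, 3.7]
opening: 0.0393
```

>>> {"method": "drive_tool", "body": {
  "moves": [
    [0,0,-0.005,0,0,0],
    [0,0,-0.005,0,0,0],
    [0,0,-0.005,0,0,0]
  ],
  "fingers": 0.3
}}

```text
clock: 16.5
tool_pos: [0.6304, 0.0015, 0.0788]
orientation: [179.9, -0.1, -96.3]
force: [-0.2, 1.0, -0.3]
opening: 0.055
```

>>> {"method": "drive_tool", "body": {
  "moves": [
    [0,0,-0.1,0,0,0],
    [0,0,-0.3,0,0,0],
    [0,0,-0.6,0,0,0],
    [0,0,-0.9,0,0,0],
    [0,0,-0.9,0,0,0]
  ]
}}

```text
clock: 17.0
tool_pos: [0.6342, 0.0019, 0.2212]
orientation: [-179.4, 0.1, -96.2]
force: [0.7, 0.1, 0.2]
opening: 0.057
```

```bash
python3 - <<'E'
from h import *
o=st();s=snap('wrist','w11');snap('top','t11');tins(s,.098,amin=100);go([.5405,-.369,.20],-96.8)
E
```

```text
{'clock': 17.0, 'tool_pos': [0.6342, 0.0019, 0.2212], 'orientation': [-179.4245, 0.089, -96.2325], 'force': [0.6652, 0.0521, 0.2093], 'opening': 0.057, 'joint_pos': [17.8691, 16.5752, -5.8342, 0.167, -67.0291, 65.8335]}
tin [256.1 190. ] [40.7 40.9] [0.6299 0.001  0.098 ]
tin [256.4 123.1] [21.  85.7] [ 0.6896 -0.0058  0.098 ]
move [2.524, 0.33, 0.1] [-0.002, 0.0, 0.009]
```

View pics/w11.png

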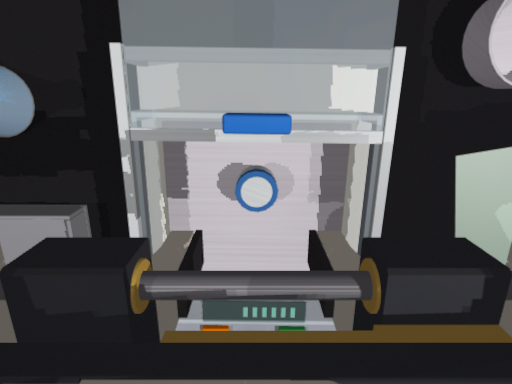

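View pics/t11.png

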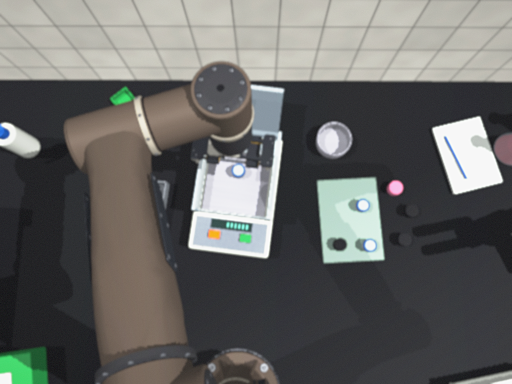

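Tin A stands upright on the pan at (256,190). Next is tin B.

>>> {"method": "drive_tool", "body": {
  "moves": [
    [0.3,0,0,0,0,0],
    [0.6,0.1,0,0,0,0],
    [0.85,0.12,0.1,0,0,0.01],
    [1,0.13,0.1,0,0,0.01],
    [1,0.13,0.1,0,0,0.01]
  ]
}}

```text
clock: 17.6
tool_pos: [0.5935, -0.1476, 0.1981]
orientation: [179.9, -0.0, -97.1]
force: [-0.3, -0.3, 0.5]
opening: 0.0571
```

>>> {"method": "drive_tool", "body": {
  "moves": [
    [0.3,0.05,0,0,0,0],
    [0.6,0.1,0,0,0,0],
    [0.85,0.12,0,0,0,0],
    [1,0.13,0,0,0,0],
    [1,0.13,0,0,0,0]
  ]
}}

```text
clock: 18.1
tool_pos: [0.5547, -0.2959, 0.1967]
orientation: [179.8, -0.0, -97.2]
force: [0.1, 0.0, -0.3]
opening: 0.0567
```

```bash
python3 - <<'E'
from h import *
o=st();s=snap('wrist','w12');tins(s,.028,amin=100);go([.5405,-.369,.11],-96.8)
E
```

```text
{'clock': 18.1, 'tool_pos': [0.5547, -0.2959, 0.1967], 'orientation': [179.7697, -0.0025, -97.2278], 'force': [0.0752, 0.0362, -0.3333], 'opening': 0.0567, 'joint_pos': [-10.3056, 17.5017, -7.7669, 0.0164, -64.9611, 93.0708]}
tin [325.4 175.9] [35.3 36.3] [ 0.5408 -0.3691  0.028 ]
move [0.504, 0.032, 0.579] [0.004, 0.0, -0.006]
```

>>> {"method": "drive_tool", "body": {
  "moves": [
    [0.25,0.015,0.1,0,0,0],
    [0.45,0.03,0.3,0,0,0],
    [0.504,0.032,0.57,0.004,0,-0.006],
    [0.504,0.032,0.57,0.004,0,-0.006],
    [0.504,0.032,0.57,0.004,0,-0.006]
  ]
}}

```text
clock: 18.65
tool_pos: [0.5406, -0.368, 0.1109]
orientation: [179.9, 0.0, -96.8]
force: [0.8, -0.3, 1.2]
opening: 0.057
```

```bash
python3 - <<'E'
from h import *
o=st();s=snap('wrist','w13');tins(s,.028,amin=100);go([.5405,-.369,.008],-96.8)
E
```

```text
{'clock': 18.65, 'tool_pos': [0.5406, -0.368, 0.1109], 'orientation': [179.8844, 0.0185, -96.7829], 'force': [0.8335, -0.2727, 1.1701], 'opening': 0.057, 'joint_pos': [-17.1881, 23.7688, -10.417, 0.0033, -55.9312, 100.4034]}
tin [290.2 318.8] [36.3 40.4] [ 0.4236 -0.3861  0.028 ]
tin [257.3 197.1] [47.4 47.6] [ 0.5411 -0.3703  0.028 ]
move [0.006, 0.008, 0.696] [-0.001, -0.0, 0.001]
```

>>> {"method": "drive_tool", "body": {
  "moves": [
    [0.01,0.004,0.2,0,0,0],
    [0.01,0.004,0.45,0,0,0],
    [0.01,0.004,0.65,0,0,0],
    [0.01,0.004,0.69,0,0,0],
    [0.01,0.004,0.69,0,0,0]
  ]
}}

```text
clock: 19.2
tool_pos: [0.5422, -0.3692, 0.0101]
orientation: [-179.9, -0.1, -96.7]
force: [-0.5, 0.7, 1.0]
opening: 0.0572
```

>>> {"method": "drive_tool", "body": {
  "moves": [
    [0,0,0,0,0,0],
    [0,0,0,0,0,0],
    [0,0,0,0,0,0],
    [0,0,0,0,0,0]
  ],
  "fingers": -1
}}

```text
clock: 19.6
tool_pos: [0.5435, -0.3696, 0.0121]
orientation: [-179.7, -0.1, -96.6]
force: [0.5, 2.1, 7.3]
opening: 0.0391
```

>>> {"method": "drive_tool", "body": {
  "moves": [
    [0,0,-0.1,0,0,0],
    [0,0,-0.3,0,0,0],
    [0,0,-0.6,0,0,0],
    [0,0,-0.9,0,0,0],
    [0,0,-1,0,0,0],
    [0,0,-1,0,0,0]
  ]
}}

```text
clock: 20.2
tool_pos: [0.5444, -0.3702, 0.1673]
orientation: [-179.3, -0.2, -96.6]
force: [0.4, 0.4, -2.0]
opening: 0.0389
```

```bash
python3 - <<'E'
from h import *
o=st();go(bal(-.018,0,.20),-96.8)
E
```

```text
{'clock': 20.2, 'tool_pos': [0.5444, -0.3702, 0.1673], 'orientation': [-179.3369, -0.2182, -96.6299], 'force': [0.3928, 0.4093, -1.9644], 'opening': 0.0389, 'joint_pos': [-17.2188, 20.8931, -6.854, 0.1053, -61.5611, 100.5405]}
move [-2.529, 0.038, -0.228] [-0.011, -0.004, 0.003]
```

>>> {"method": "drive_tool", "body": {
  "moves": [
    [-0.25,0,-0.2,0,0,0],
    [-0.5,0,-0.22,-0.011,0,0],
    [-0.8,0,-0.22,-0.011,0,0],
    [-1,0,-0.22,-0.011,0,0],
    [-1,0,-0.22,-0.011,0,0]
  ]
}}

```text
clock: 20.7
tool_pos: [0.5611, -0.2177, 0.1995]
orientation: [180.0, -0.2, -96.5]
force: [-0.4, -0.1, -1.2]
opening: 0.0393
```

>>> {"method": "drive_tool", "body": {
  "moves": [
    [-0.25,0,0,0,0,0],
    [-0.5,0,0,0,0,0],
    [-0.8,0,0,0,0,0],
    [-1,0,0,0,0,0],
    [-1,0,0,0,0,0]
  ]
}}

```text
clock: 21.2
tool_pos: [0.5779, -0.066, 0.1986]
orientation: [179.9, -0.2, -96.3]
force: [-0.1, -0.7, -0.9]
opening: 0.0394
```

```bash
python3 - <<'E'
from h import *
o=st();go(bal(-.018,0,.20),-96.8)
E
```

```text
{'clock': 21.2, 'tool_pos': [0.5779, -0.066, 0.1986], 'orientation': [179.9117, -0.1604, -96.2954], 'force': [-0.1061, -0.6553, -0.883], 'opening': 0.0394, 'joint_pos': [12.8232, 13.0183, -13.7329, 0.1371, -63.3848, 70.8197]}
move [-0.49, 0.026, -0.01] [0.001, -0.003, 0.008]
```

>>> {"method": "drive_tool", "body": {
  "moves": [
    [-0.25,0.015,0,0,0,0],
    [-0.49,0.026,0,0,0,0.008],
    [-0.49,0.026,0.1,0,-0.003,0.008],
    [-0.49,0.026,0.3,0,-0.003,0.008],
    [-0.49,0.026,0.5,0,-0.003,0.008],
    [-0.49,0.026,0.65,0,-0.003,0.008],
    [-0.49,0.026,0.7,0,-0.003,0.008],
    [-0.49,0.026,0.7,0,-0.003,0.008]
  ]
}}

```text
clock: 22.0
tool_pos: [0.581, 0.0064, 0.0923]
orientation: [179.8, -0.1, -96.8]
force: [0.1, -0.1, -0.7]
opening: 0.0392
```

```bash
python3 - <<'E'
from h import *
o=st();print(inb(o['tool_pos']));go(bal(-.018,0,.0825),-96.8)
s=snap('wrist','w14')
E
```

```text
{'clock': 22.0, 'tool_pos': [0.581, 0.0064, 0.0923], 'orientation': [179.7617, -0.0579, -96.8107], 'force': [0.1369, -0.1037, -0.679], 'opening': 0.0392, 'joint_pos': [19.8624, 18.8906, -21.0207, -0.0717, -50.3276, 63.3727]}
[-0.01893235 -0.00128929]
move [-0.009, -0.006, 0.065] [0.004, -0.001, -0.0]
```

View pics/w14.png

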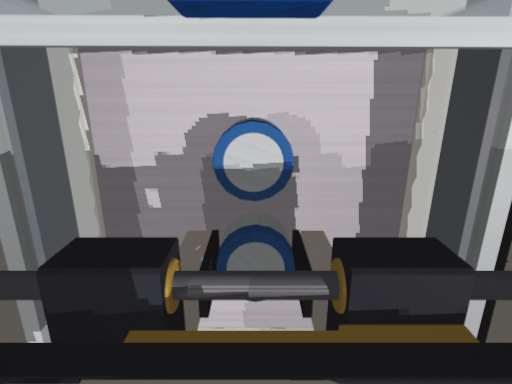

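>>> {"method": "drive_tool", "body": {
  "moves": [
    [0,0,0.03,0,0,0],
    [0,0,0.06,0,0,0],
    [0,0,0.07,0,0,0],
    [0,0,0.07,0,0,0]
  ]
}}

```text
clock: 22.45
tool_pos: [0.5819, 0.0066, 0.0831]
orientation: [179.9, -0.0, -96.8]
force: [-0.2, -1.0, -0.5]
opening: 0.0394
```

>>> {"method": "drive_tool", "body": {
  "moves": [
    [0,0,0.008,0,0,0],
    [0,0,0.008,0,0,0],
    [0,0,0.008,0,0,0]
  ]
}}

```text
clock: 22.75
tool_pos: [0.582, 0.0067, 0.0821]
orientation: [179.9, -0.0, -96.8]
force: [0.8, -0.3, -0.5]
opening: 0.0391
```

>>> {"method": "drive_tool", "body": {
  "moves": [
    [0,0,0.01,0,0,0],
    [0,0,0.01,0,0,0],
    [0,0,0.01,0,0,0]
  ]
}}

```text
clock: 23.05
tool_pos: [0.582, 0.0068, 0.0808]
orientation: [179.9, -0.0, -96.8]
force: [-0.5, -0.3, 3.2]
opening: 0.0394
```

>>> {"method": "drive_tool", "body": {
  "moves": [
    [0,0,-0.004,0,0,0],
    [0,0,-0.004,0,0,0],
    [0,0,-0.004,0,0,0]
  ],
  "fingers": 0.3
}}

```text
clock: 23.35
tool_pos: [0.5821, 0.0067, 0.0814]
orientation: [179.9, -0.0, -96.8]
force: [-0.4, -0.2, -0.8]
opening: 0.0552
```

>>> {"method": "drive_tool", "body": {
  "moves": [
    [0,0,-0.1,0,0,0],
    [0,0,-0.3,0,0,0],
    [0,0,-0.6,0,0,0],
    [0,0,-0.8,0,0,0],
    [0,0,-0.8,0,0,0]
  ]
}}

```text
clock: 23.85
tool_pos: [0.5849, 0.0071, 0.2065]
orientation: [-179.6, 0.1, -96.7]
force: [0.6, 0.3, 0.1]
opening: 0.0567
```

```bash
python3 - <<'E'
from h import *
o=st();s=snap('wrist','w15');tins(s,.098,amin=100);go([.4225,-.386,.20],-96.8)
t=snap('top','t15'); tins(t,.028,(300,160,430,270),20)
E
```

```text
{'clock': 23.85, 'tool_pos': [0.5849, 0.0071, 0.2065], 'orientation': [-179.6278, 0.1388, -96.7458], 'force': [0.5518, 0.2805, 0.1237], 'opening': 0.0567, 'joint_pos': [19.8659, 12.698, -13.0377, 0.0475, -63.8693, 63.3672]}
tin [256.2 195.4] [42.8 42.8] [0.5796 0.0065 0.098 ]
tin [255.6 138.1] [45.2 46. ] [0.6291 0.001  0.098 ]
tin [254.9  47.3] [27.8 96.4] [ 0.6978 -0.0067  0.098 ]
move [2.729, 0.757, 0.018] [-0.003, 0.002, 0.0]
```

View pics/w15.png

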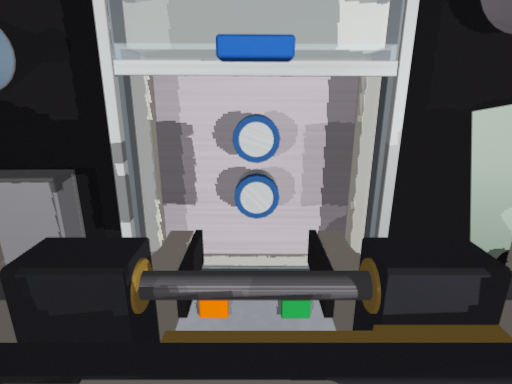

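Two tins are upright on the pan, at (256,138) and (256,195). Now tin C.

>>> {"method": "drive_tool", "body": {
  "moves": [
    [0.3,0.05,0,0,0,0],
    [0.6,0.1,0,0,0,0],
    [0.85,0.15,0,0,0,0],
    [1,0.2,0,0,0,0],
    [1,0.2,0,0,0,0]
  ]
}}

```text
clock: 24.45
tool_pos: [0.5326, -0.1408, 0.2002]
orientation: [179.8, 0.0, -97.0]
force: [-0.2, 0.0, -0.0]
opening: 0.0568
```

>>> {"method": "drive_tool", "body": {
  "moves": [
    [0.3,0.1,0,0,0,0],
    [0.6,0.25,0,0,0,0],
    [0.85,0.4,0,0,0,0],
    [1,0.55,0,0,0,0],
    [1,0.55,0,0,0,0]
  ]
}}

```text
clock: 24.95
tool_pos: [0.4295, -0.2808, 0.1991]
orientation: [179.7, 0.1, -97.1]
force: [0.4, 0.3, -0.9]
opening: 0.0572
```

```bash
python3 - <<'E'
from h import *
o=st();s=snap('wrist','w16');tins(s,.028,amin=100);go([.4225,-.386,.13],-96.8)
E
```

```text
{'clock': 24.95, 'tool_pos': [0.4295, -0.2808, 0.1991], 'orientation': [179.6502, 0.0701, -97.1478], 'force': [0.4177, 0.3092, -0.9045], 'opening': 0.0572, 'joint_pos': [-11.2624, 6.6713, -21.5286, -0.0507, -62.1541, 94.1386]}
tin [354.3 166.1] [35.4 37.3] [ 0.4214 -0.385   0.028 ]
move [0.707, -0.034, 0.461] [0.005, 0.001, -0.005]
```

View pics/w16.png

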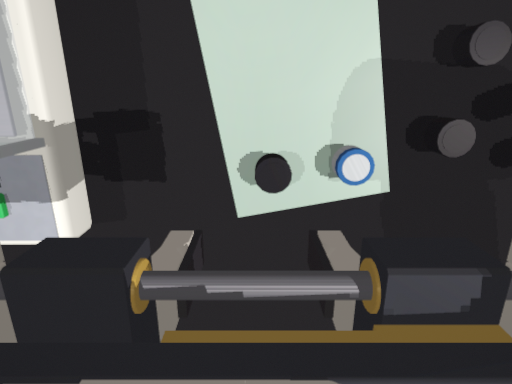

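>>> {"method": "drive_tool", "body": {
  "moves": [
    [0.25,-0.01,0.1,0,0,0],
    [0.5,-0.02,0.3,0,0,0],
    [0.7,-0.03,0.5,0.005,0,-0.005],
    [0.7,-0.03,0.58,0.005,0,-0.005],
    [0.7,-0.03,0.58,0.005,0,-0.005]
  ]
}}

```text
clock: 25.5
tool_pos: [0.4209, -0.3838, 0.109]
orientation: [179.7, 0.2, -96.9]
force: [-0.1, 0.1, 1.0]
opening: 0.0568
```

```bash
python3 - <<'E'
from h import *
o=st();s=snap('wrist','w17');tins(s,.028,amin=100);go([.4220,-.386,.008],-96.8)
E
```

```text
{'clock': 25.5, 'tool_pos': [0.4209, -0.3838, 0.109], 'orientation': [179.6964, 0.1784, -96.8725], 'force': [-0.1285, 0.125, 0.984], 'opening': 0.0568, 'joint_pos': [-22.7451, 16.9098, -21.3475, -0.1123, -52.0836, 105.9424]}
tin [258.  196.9] [47.8 48.3] [ 0.4218 -0.3865  0.028 ]
move [0.015, -0.004, 0.686] [0.003, 0.002, 0.0]
```

>>> {"method": "drive_tool", "body": {
  "moves": [
    [0.015,-0.004,0.2,0,0,0],
    [0.015,-0.004,0.45,0,0,0],
    [0.015,-0.004,0.63,0,0,0],
    [0.015,-0.004,0.67,0,0,0],
    [0.015,-0.004,0.67,0,0,0]
  ]
}}

```text
clock: 26.05
tool_pos: [0.4228, -0.3854, 0.0109]
orientation: [179.8, 0.1, -96.7]
force: [0.0, -0.1, 1.2]
opening: 0.057
```

>>> {"method": "drive_tool", "body": {
  "moves": [
    [0,0,0,0,0,0],
    [0,0,0,0,0,0],
    [0,0,0,0,0,0],
    [0,0,0,0,0,0]
  ],
  "fingers": -1
}}

```text
clock: 26.45
tool_pos: [0.4239, -0.3857, 0.0125]
orientation: [180.0, 0.0, -96.7]
force: [-0.1, 3.0, 6.5]
opening: 0.0391
```

>>> {"method": "drive_tool", "body": {
  "moves": [
    [0,0,-0.1,0,0,0],
    [0,0,-0.3,0,0,0],
    [0,0,-0.6,0,0,0],
    [0,0,-0.9,0,0,0],
    [0,0,-1,0,0,0],
    [0,0,-1,0,0,0]
  ]
}}

```text
clock: 27.05
tool_pos: [0.4254, -0.3868, 0.1663]
orientation: [-179.7, -0.1, -96.7]
force: [-0.3, -0.7, -1.8]
opening: 0.0395
```

```bash
python3 - <<'E'
from h import *
o=st();go(bal(-.066,0,.20),-96.8)
E
```

```text
{'clock': 27.05, 'tool_pos': [0.4254, -0.3868, 0.1663], 'orientation': [-179.669, -0.0833, -96.681], 'force': [-0.2643, -0.6831, -1.8077], 'opening': 0.0395, 'joint_pos': [-22.8004, 13.7026, -17.312, -0.0139, -58.6443, 106.1269]}
move [-2.733, -0.413, -0.226] [-0.006, -0.001, 0.002]
```

>>> {"method": "drive_tool", "body": {
  "moves": [
    [-0.25,0,-0.2,0,0,0],
    [-0.5,-0.07,-0.22,-0.006,0,0],
    [-0.8,-0.12,-0.22,-0.006,0,0],
    [-1,-0.15,-0.22,-0.006,0,0],
    [-1,-0.15,-0.22,-0.006,0,0]
  ]
}}

```text
clock: 27.55
tool_pos: [0.4651, -0.2374, 0.1985]
orientation: [179.9, -0.0, -96.5]
force: [0.6, 0.4, -0.6]
opening: 0.0393
```

>>> {"method": "drive_tool", "body": {
  "moves": [
    [-0.25,-0.04,0,0,0,0],
    [-0.5,-0.08,0,0,0,0],
    [-0.8,-0.12,0,0,0,0],
    [-1,-0.15,0,0,0,0],
    [-1,-0.15,0,0,0,0]
  ]
}}

```text
clock: 28.05
tool_pos: [0.5049, -0.0887, 0.1975]
orientation: [179.9, -0.0, -96.4]
force: [0.5, -0.2, -0.6]
opening: 0.039
```

```bash
python3 - <<'E'
from h import *
o=st();go(bal(-.067,0,.20),-96.8)
E
```

```text
{'clock': 28.05, 'tool_pos': [0.5049, -0.0887, 0.1975], 'orientation': [179.8704, -0.0275, -96.3596], 'force': [0.524, -0.2365, -0.5904], 'opening': 0.039, 'joint_pos': [12.0001, 6.5593, -21.8955, -0.0167, -61.6769, 71.6482]}
move [-0.697, -0.114, -0.017] [0.002, -0.0, 0.007]
```

>>> {"method": "drive_tool", "body": {
  "moves": [
    [-0.35,-0.06,0,0,0,0],
    [-0.697,-0.114,0,0,0,0.007],
    [-0.697,-0.114,0.1,0.002,0,0.007],
    [-0.697,-0.114,0.3,0.002,0,0.007],
    [-0.697,-0.114,0.5,0.002,0,0.007],
    [-0.697,-0.114,0.65,0.002,0,0.007],
    [-0.697,-0.114,0.69,0.002,0,0.007],
    [-0.697,-0.114,0.69,0.002,0,0.007]
  ]
}}

```text
clock: 28.85
tool_pos: [0.5325, 0.0123, 0.0928]
orientation: [179.8, -0.1, -96.8]
force: [0.1, 0.3, 0.1]
opening: 0.0393
```

```bash
python3 - <<'E'
from h import *
o=st();print(inb(o['tool_pos']));go(bal(-.067,0,.0825),-96.8)
s=snap('wrist','w18')
E
```

```text
{'clock': 28.85, 'tool_pos': [0.5325, 0.0123, 0.0928], 'orientation': [179.8452, -0.11, -96.8246], 'force': [0.095, 0.3369, 0.0523], 'opening': 0.0393, 'joint_pos': [22.4471, 14.7433, -27.1871, 0.0272, -48.2584, 60.71]}
[-0.06788522 -0.0011393 ]
move [-0.008, -0.006, 0.069] [0.003, -0.002, -0.0]
```

View pics/w18.png

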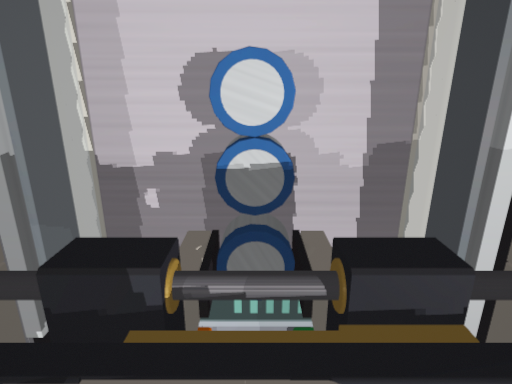

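>>> {"method": "drive_tool", "body": {
  "moves": [
    [0,0,0.03,0,0,0],
    [0,0,0.06,0,0,0],
    [0,0,0.07,0,0,0],
    [0,0,0.07,0,0,0]
  ]
}}

```text
clock: 29.3
tool_pos: [0.5333, 0.0127, 0.0836]
orientation: [180.0, -0.1, -96.8]
force: [-0.1, 0.0, -1.8]
opening: 0.0395
```

>>> {"method": "drive_tool", "body": {
  "moves": [
    [0,0,0.01,0,0,0],
    [0,0,0.01,0,0,0],
    [0,0,0.01,0,0,0]
  ]
}}

```text
clock: 29.6
tool_pos: [0.5333, 0.0127, 0.0821]
orientation: [180.0, -0.1, -96.8]
force: [-0.4, -0.2, -1.2]
opening: 0.0391
```

>>> {"method": "drive_tool", "body": {
  "moves": [
    [0,0,0.01,0,0,0],
    [0,0,0.01,0,0,0],
    [0,0,0.01,0,0,0]
  ]
}}

```text
clock: 29.9
tool_pos: [0.5334, 0.0127, 0.0808]
orientation: [180.0, -0.1, -96.8]
force: [-0.3, 0.1, 2.1]
opening: 0.0392
```

>>> {"method": "drive_tool", "body": {
  "moves": [
    [0,0,0.006,0,0,0],
    [0,0,0.006,0,0,0],
    [0,0,0.006,0,0,0]
  ]
}}

```text
clock: 30.2
tool_pos: [0.5334, 0.0127, 0.0801]
orientation: [180.0, -0.1, -96.8]
force: [-1.8, 0.8, 5.0]
opening: 0.0392
```

Contact. Releasing, rising and checking.

>>> {"method": "drive_tool", "body": {
  "moves": [
    [0,0,-0.008,0,0,0],
    [0,0,-0.008,0,0,0],
    [0,0,-0.008,0,0,0]
  ],
  "fingers": 0.3
}}

```text
clock: 30.5
tool_pos: [0.5335, 0.0127, 0.0811]
orientation: [180.0, -0.1, -96.8]
force: [-0.0, 1.0, 0.2]
opening: 0.0549
```

>>> {"method": "drive_tool", "body": {
  "moves": [
    [0,0,-0.1,0,0,0],
    [0,0,-0.3,0,0,0],
    [0,0,-0.6,0,0,0],
    [0,0,-0.9,0,0,0],
    [0,0,-0.9,0,0,0]
  ]
}}

```text
clock: 31.0
tool_pos: [0.537, 0.0134, 0.2227]
orientation: [-179.4, 0.1, -96.7]
force: [0.0, -0.7, 0.5]
opening: 0.0571
```

```bash
python3 - <<'E'
from h import *
o=st();s=snap('wrist','w19');tins(s,.098,amin=100);print(inb([.6299,.001]),inb([.5796,.0065]));go(bal(.08,.06,.22),-96.8)
E
```

```text
{'clock': 31.0, 'tool_pos': [0.537, 0.0134, 0.2227], 'orientation': [-179.4256, 0.1398, -96.7409], 'force': [0.0478, -0.742, 0.5302], 'opening': 0.0571, 'joint_pos': [22.4725, 7.3383, -17.5686, 0.1753, -64.5236, 60.7112]}
tin [256.3 140.5] [ 43.4 149.2] [0.5772 0.0072 0.098 ]
[ 0.03021065 -0.00082877] [-0.02038674 -0.00132318]
move [-0.398, -0.968, 0.003] [-0.006, 0.002, 0.0]
```

View pics/w19.png

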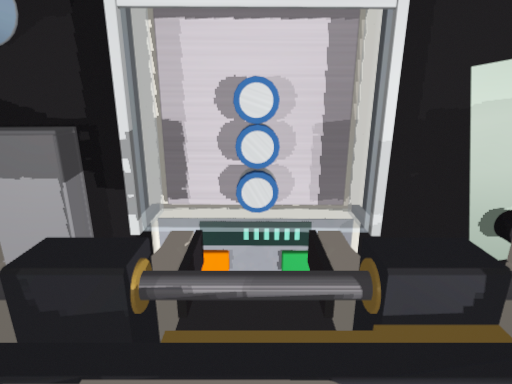

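>>> {"method": "drive_tool", "body": {
  "moves": [
    [0,-0.3,0,-0.006,0,0],
    [0,-0.6,0,-0.006,0,0],
    [0,-0.9,0,-0.006,0,0],
    [0,-1,0,-0.006,0,0],
    [0,-1,0,-0.006,0,0]
  ],
  "fingers": -1
}}

```text
clock: 31.55
tool_pos: [0.6852, -0.0049, 0.217]
orientation: [179.8, 0.0, -96.9]
force: [-0.3, -0.6, -0.4]
opening: 0.0224
```

```bash
python3 - <<'E'
from h import *
o=st();go(bal(.132,0,.20),-96.8);go(bal(.132,0,.132),-96.8)
E
```

```text
{'clock': 31.55, 'tool_pos': [0.6852, -0.0049, 0.217], 'orientation': [179.7529, 0.0326, -96.853], 'force': [-0.2654, -0.6003, -0.4291], 'opening': 0.0224, 'joint_pos': [15.7762, 21.9646, 1.6078, -0.1334, -69.8589, 67.417]}
move [-0.001, -0.308, 0.112] [0.004, 0.001, -0.001]
move [-0.001, -0.31, 0.565] [0.004, 0.001, -0.001]
```

>>> {"method": "drive_tool", "body": {
  "moves": [
    [0,-0.2,0,0.004,0,0],
    [0,-0.31,0,0.004,0,0],
    [0,-0.31,0,0.004,0,0],
    [0,-0.31,0.2,0.004,0,0],
    [0,-0.31,0.45,0.004,0,0],
    [0,-0.31,0.55,0.004,0,0],
    [0,-0.31,0.55,0.004,0,0]
  ]
}}

```text
clock: 32.25
tool_pos: [0.7286, -0.0104, 0.1316]
orientation: [179.7, -0.0, -96.9]
force: [0.7, -0.7, 0.3]
opening: 0.0005
```

```bash
python3 - <<'E'
from h import *
o=st();print(inb(o['tool_pos']));go(bal(.11,0,.132),-96.8);go(bal(-.068,0,.132),-96.8)
E
```

```text
{'clock': 32.25, 'tool_pos': [0.7286, -0.0104, 0.1316], 'orientation': [179.6967, -0.0489, -96.8504], 'force': [0.6754, -0.72, 0.294], 'opening': 0.0005, 'joint_pos': [14.4116, 29.2445, 1.7732, -0.0723, -62.8291, 68.7711]}
[ 0.12960129 -0.00040996]
move [-0.003, 0.131, -0.002] [0.005, -0.001, -0.001]
move [-0.002, 1.317, 0.004] [0.005, -0.001, -0.001]
```

>>> {"method": "drive_tool", "body": {
  "moves": [
    [0,0.08,0,0,0,0],
    [0,0.18,0,0,0,0],
    [0,0.3,0,0,0,0],
    [0,0.42,0,0,0,0],
    [0,0.54,0,0,0,0],
    [0,0.66,0,0,0,0],
    [0,0.78,0,0,0,0],
    [0,0.9,0,0,0,0]
  ]
}}

```text
clock: 33.05
tool_pos: [0.5957, 0.0062, 0.1348]
orientation: [180.0, 0.0, -96.8]
force: [3.1, -0.5, -1.8]
opening: 0.0004
```

```bash
python3 - <<'E'
from h import *
o=st();go(bal(-.068,0,.132),-96.8)
E
```

```text
{'clock': 33.05, 'tool_pos': [0.5957, 0.0062, 0.1348], 'orientation': [179.9647, 0.0239, -96.8154], 'force': [3.1371, -0.5448, -1.8483], 'opening': 0.0004, 'joint_pos': [19.3498, 17.4434, -16.6387, -0.0447, -55.9392, 63.8599]}
move [0.002, 0.424, 0.019] [0.001, 0.0, -0.0]
```

>>> {"method": "drive_tool", "body": {
  "moves": [
    [0,0.1,0.01,0,0,0],
    [0,0.2,0.015,0,0,0],
    [0,0.3,0.015,0,0,0],
    [0,0.37,0.015,0,0,0],
    [0,0.42,0.015,0,0,0],
    [0,0.44,0.015,0,0,0],
    [0,0.45,0.015,0,0,0],
    [0,0.45,0.015,0,0,0]
  ]
}}

```text
clock: 33.85
tool_pos: [0.5321, 0.0143, 0.1343]
orientation: [-179.7, 0.1, -96.7]
force: [8.4, -4.7, 1.7]
opening: 0.0002
```

>>> {"method": "drive_tool", "body": {
  "moves": [
    [0,0.025,0,0,0,0],
    [0,0.025,0,0,0,0],
    [0,0.025,0,0,0,0]
  ]
}}

```text
clock: 34.15
tool_pos: [0.5321, 0.0148, 0.1353]
orientation: [-179.3, 0.1, -96.7]
force: [13.6, -5.1, -5.3]
opening: 0.0004
```

>>> {"method": "drive_tool", "body": {
  "moves": [
    [0,-0.06,0,0,0,0],
    [0,-0.1,0,0,0,0],
    [0,-0.1,-0.4,0,0,0],
    [0,-0.1,-0.8,0,0,0],
    [0,0.2,-0.9,0,0,0],
    [0,0.25,-0.9,0,0,0],
    [0,0.25,-0.9,0,0,0]
  ]
}}

```text
clock: 34.85
tool_pos: [0.492, 0.0194, 0.2711]
orientation: [-179.2, 0.2, -96.7]
force: [0.7, 0.5, -0.6]
opening: 0.0005
```

```bash
python3 - <<'E'
from h import *
o=st();s=snap('wrist','w20');tins(s,.098,amin=60);print(w2px(s,bal(-.085,0,.147)));go(bal(-.158,-.045,.155),-96.8)
E
```

```text
{'clock': 34.85, 'tool_pos': [0.492, 0.0194, 0.2711], 'orientation': [-179.2231, 0.2171, -96.6513], 'force': [0.6778, 0.4681, -0.6012], 'opening': 0.0005, 'joint_pos': [25.3694, 0.9093, -18.2301, 0.2424, -70.087, 57.8968]}
tin [256.4 159.2] [18.6 67.8] [0.5073 0.0163 0.098 ]
[256.1901101  160.06638683]
move [0.308, 0.341, 0.761] [-0.012, 0.003, 0.002]
```

View pics/w20.png

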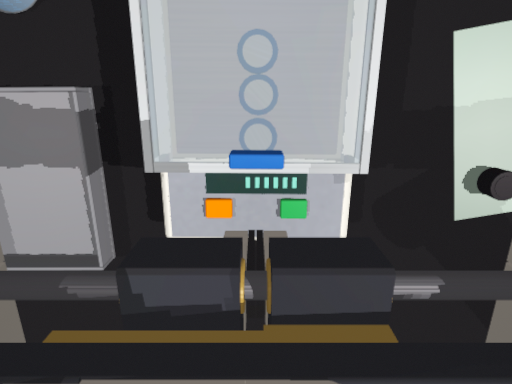

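The pane is shut, with the grip at (256,160) as predicted and the three tins under it at x≈258. Now the print key.

>>> {"method": "drive_tool", "body": {
  "moves": [
    [0.308,0.341,0,-0.006,0,0],
    [0.308,0.341,0.2,-0.012,0,0],
    [0.308,0.341,0.5,-0.012,0,0],
    [0.308,0.341,0.75,-0.012,0,0],
    [0.308,0.341,0.75,-0.012,0,0],
    [0.308,0.341,0.75,-0.012,0,0]
  ]
}}

```text
clock: 35.5
tool_pos: [0.4379, -0.0209, 0.1563]
orientation: [179.8, 0.0, -96.6]
force: [-0.2, 0.3, 1.1]
opening: 0.0002
```

```bash
python3 - <<'E'
from h import *
o=st();print(inb(o['tool_pos']));go(bal(-.158,-.045,.0645),-96.8)
E
```

```text
{'clock': 35.5, 'tool_pos': [0.4379, -0.0209, 0.1563], 'orientation': [179.8127, 0.029, -96.6388], 'force': [-0.1618, 0.3248, 1.0601], 'opening': 0.0002, 'joint_pos': [23.0999, 1.5027, -33.4298, -0.1438, -55.2158, 60.3436]}
[-0.15784614 -0.04529953]
move [-0.002, -0.001, 0.612] [0.003, 0.0, 0.003]
```

>>> {"method": "drive_tool", "body": {
  "moves": [
    [0,0,0.25,0,0,0],
    [0,0,0.5,0,0,0],
    [0,0,0.56,0,0,0],
    [0,0,0.59,0,0,0],
    [0,0,0.61,0,0,0],
    [0,0,0.625,0,0,0],
    [0,0,0.635,0,0,0],
    [0,0,0.635,0,0,0]
  ]
}}

```text
clock: 36.3
tool_pos: [0.4389, -0.0206, 0.0643]
orientation: [180.0, 0.1, -96.6]
force: [-10.7, 0.6, 28.2]
opening: 0.0002
```

>>> {"method": "drive_tool", "body": {
  "moves": [
    [0,0,0.012,0,0,0],
    [0,0,0.012,0,0,0],
    [0,0,0.012,0,0,0]
  ]
}}

```text
clock: 36.6
tool_pos: [0.4392, -0.0206, 0.0646]
orientation: [-179.9, 0.1, -96.5]
force: [-7.3, -0.4, 15.6]
opening: 0.0003
```

>>> {"method": "drive_tool", "body": {
  "moves": [
    [0,0,-0.2,0,0,0],
    [0,0,-0.5,0,0,0],
    [0,0,-0.7,0,0,0],
    [0,0,-0.7,0,0,0]
  ]
}}

```text
clock: 37.0
tool_pos: [0.4426, -0.0197, 0.1756]
orientation: [-179.3, 0.3, -96.5]
force: [0.1, 1.4, -1.4]
opening: 0.0007
```

```bash
python3 - <<'E'
from h import *
o=st();go(bal(-.12,0,.132),-96.8)
s=snap('wrist','w21');tins(s,.098,amin=60)
E
```

```text
{'clock': 37.0, 'tool_pos': [0.4426, -0.0197, 0.1756], 'orientation': [-179.3457, 0.3302, -96.4788], 'force': [0.1033, 1.3788, -1.3919], 'opening': 0.0007, 'joint_pos': [23.1332, 0.1853, -31.9923, 0.0432, -57.0904, 60.3629]}
move [-0.288, -0.22, 0.295] [-0.011, 0.006, 0.005]
tin [181.6 115.9] [ 26.  111.4] [0.5129 0.0252 0.098 ]
```

View pics/w21.png

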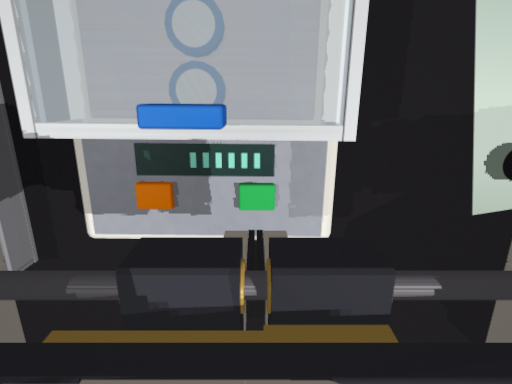

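>>> {"method": "drive_tool", "body": {
  "moves": [
    [-0.288,-0.12,0,-0.011,0.006,0],
    [-0.288,-0.22,0,-0.011,0.006,0],
    [-0.288,-0.22,0.15,-0.011,0.006,0.005],
    [-0.288,-0.22,0.28,-0.011,0.006,0.005],
    [-0.288,-0.22,0.28,-0.011,0.006,0.005],
    [-0.288,-0.22,0.28,-0.011,0.006,0.005]
  ]
}}

```text
clock: 37.65
tool_pos: [0.4793, 0.0192, 0.1319]
orientation: [179.8, -0.1, -96.8]
force: [-0.2, -0.1, 0.7]
opening: 0.0006
```

```bash
python3 - <<'E'
from h import *
o=st();print(inb(o['tool_pos']));go(bal(.077,0,.132),-96.8)
E
```

```text
{'clock': 37.65, 'tool_pos': [0.4793, 0.0192, 0.1319], 'orientation': [179.7729, -0.1114, -96.8045], 'force': [-0.2427, -0.0923, 0.7303], 'opening': 0.0006, 'joint_pos': [25.8382, 7.2758, -30.7363, -0.0362, -52.2392, 57.3793]}
[-0.12151375 -0.00060354]
move [-0.004, -1.323, -0.006] [0.004, -0.002, -0.0]
```

>>> {"method": "drive_tool", "body": {
  "moves": [
    [0,-0.1,0,0,0,0],
    [0,-0.22,0,0,0,0],
    [0,-0.36,0,0,0,0],
    [0,-0.5,0,0,0,0],
    [0,-0.64,0,0,0,0],
    [0,-0.78,0,0,0,0],
    [0,-0.9,0,0,0,0],
    [0,-1,0,0,0,0]
  ]
}}

```text
clock: 38.45
tool_pos: [0.629, 0.0009, 0.1327]
orientation: [179.8, -0.1, -96.8]
force: [-3.4, 0.5, 2.5]
opening: 0.0005
```

>>> {"method": "drive_tool", "body": {
  "moves": [
    [0,-0.1,0,0,0,0],
    [0,-0.2,0,0,0,0],
    [0,-0.27,0,0,0,0],
    [0,-0.31,0,0,0,0],
    [0,-0.34,0,0,0,0],
    [0,-0.355,0,0,0,0],
    [0,-0.355,0,0,0,0]
  ]
}}

```text
clock: 39.15
tool_pos: [0.6748, -0.005, 0.1333]
orientation: [179.1, -0.2, -96.8]
force: [-28.2, 7.2, 19.8]
opening: 0.0002
```

>>> {"method": "drive_tool", "body": {
  "moves": [
    [0,0.08,0,0,0,0],
    [0,0.2,-0.2,0.015,0,0],
    [0,0.4,-0.5,0.015,0,0],
    [0,0.7,-0.55,0.015,0,0],
    [0,0.95,-0.55,0.015,0,0],
    [0,0.95,-0.55,0.015,0,0]
  ],
  "fingers": 0.3
}}

```text
clock: 39.75
tool_pos: [0.5315, 0.0123, 0.2205]
orientation: [-179.8, -0.1, -96.8]
force: [0.9, 0.5, 0.8]
opening: 0.0427
```

```bash
sed -i 's/MORPH_CLOSE,np.ones((3,3)/MORPH_CLOSE,np.ones((1,1)/' h.py; python3 - <<'E'
from h import *
o=st();print(inb(o['tool_pos']));s=snap('wrist','w22');tins(s,.098,amin=60);go(bal(-.067,-.001,.12),-96.8)
E
```

```text
{'clock': 39.75, 'tool_pos': [0.5315, 0.0123, 0.2205], 'orientation': [-179.836, -0.0541, -96.7846], 'force': [0.8775, 0.5469, 0.7852], 'opening': 0.0427, 'joint_pos': [22.5722, 7.1786, -18.0508, 0.1411, -64.6542, 60.5829]}
[-0.06882832 -0.00123653]
tin [254.3 185. ] [40.8 41. ] [0.5315 0.0124 0.098 ]
tin [253.7 113.3] [ 44.6 102.6] [0.5944 0.0052 0.098 ]
move [-0.0, 0.004, 0.669] [-0.003, -0.001, 0.001]
```

View pics/w22.png

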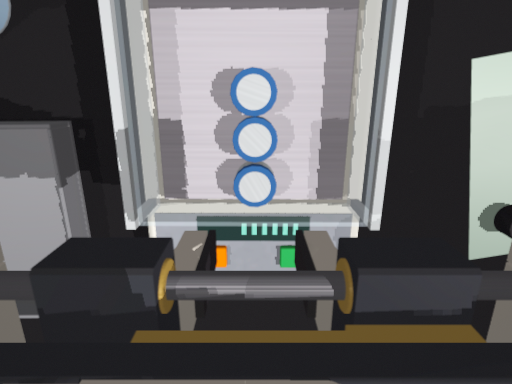

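>>> {"method": "drive_tool", "body": {
  "moves": [
    [0,0,0.2,-0.003,0,0],
    [0,0,0.45,-0.003,0,0],
    [0,0,0.7,-0.003,0,0],
    [0,0,0.88,-0.003,0,0],
    [0,0,0.925,-0.003,0,0],
    [0,0,0.925,-0.003,0,0],
    [0,0,0.925,-0.003,0,0]
  ]
}}

```text
clock: 40.5
tool_pos: [0.5355, 0.0124, 0.0829]
orientation: [-179.9, -0.1, -96.7]
force: [0.7, -0.8, -0.2]
opening: 0.0569
```

>>> {"method": "drive_tool", "body": {
  "moves": [
    [0,0,0,0,0,0],
    [0,0,0,0,0,0],
    [0,0,0,0,0,0],
    [0,0,0,0,0,0]
  ],
  "fingers": -1
}}

```text
clock: 40.9
tool_pos: [0.5361, 0.0126, 0.0836]
orientation: [-179.8, -0.0, -96.7]
force: [0.8, 0.8, 1.4]
opening: 0.0394
```

>>> {"method": "drive_tool", "body": {
  "moves": [
    [0,0,-0.1,0,0,0],
    [0,0,-0.3,0,0,0],
    [0,0,-0.6,0,0,0],
    [0,0,-0.8,0,0,0],
    [0,0,-0.8,0,0,0]
  ]
}}

```text
clock: 41.4
tool_pos: [0.538, 0.0132, 0.2085]
orientation: [-179.3, 0.2, -96.7]
force: [0.1, -0.2, -1.6]
opening: 0.0392
```

```bash
python3 - <<'E'
from h import *
o=st();s=snap('wrist','w23');go([.43,.31,.22],-96.8)
E
```

```text
{'clock': 41.4, 'tool_pos': [0.538, 0.0132, 0.2085], 'orientation': [-179.3392, 0.1509, -96.6871], 'force': [0.1372, -0.2203, -1.6036], 'opening': 0.0392, 'joint_pos': [22.4299, 8.0011, -18.7488, 0.2137, -62.5996, 60.7849]}
move [-1.883, 0.937, -0.098] [-0.008, 0.002, 0.001]
```

View pics/w23.png

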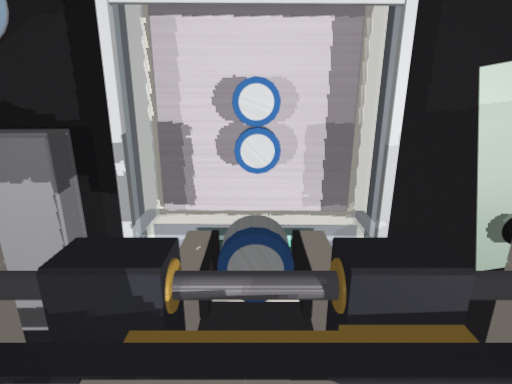

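>>> {"method": "drive_tool", "body": {
  "moves": [
    [-0.25,0.05,0,0,0,0],
    [-0.5,0.1,0,-0.008,0,0],
    [-0.75,0.2,0,-0.008,0,0],
    [-1,0.3,0,-0.008,0,0],
    [-1,0.35,0,-0.008,0,0],
    [-1,0.35,0,-0.008,0,0]
  ]
}}

```text
clock: 42.05
tool_pos: [0.5005, 0.1686, 0.2045]
orientation: [179.9, 0.0, -96.6]
force: [0.2, -0.7, -1.3]
opening: 0.0393
```

```bash
python3 - <<'E'
from h import *
o=st();s=snap('wrist','w24');go([.44,.31,.21],-96.8)
E
```

```text
{'clock': 42.05, 'tool_pos': [0.5005, 0.1686, 0.2045], 'orientation': [179.8577, 0.0329, -96.6015], 'force': [0.2124, -0.743, -1.2551], 'opening': 0.0393, 'joint_pos': [39.8156, 7.7175, -19.4916, -0.1413, -62.8653, 43.6476]}
move [-0.893, 0.515, -0.033] [0.002, 0.001, 0.002]
```

View pics/w24.png

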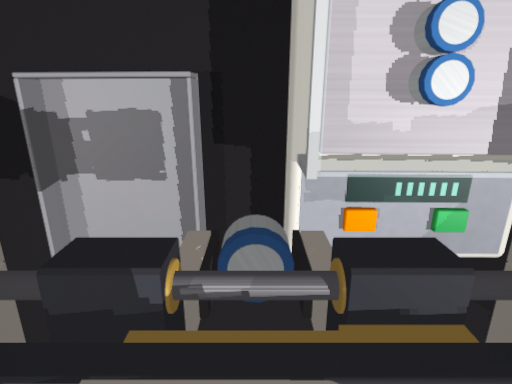

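```bash
python3 - <<'E'
from h import *
s=ld('w24')
a=px2w(s,22,75,.04);b=px2w(s,199,74,.04);print(a,b,np.linalg.norm(a-b)); v=(b-a)[:2]/np.linalg.norm(b-a); d=np.array([v[1],-v[0]]); d=d*np.sign(-d[0]); print('yaw',np.degrees(np.arctan2(-d[1],-d[0])),'ctr',(a+b)[:2]/2+d*.12)
E
```

```text
[0.62085283 0.37590284 0.04      ] [0.60221309 0.20951131 0.04      ] 0.16743231734776037
yaw -6.3918166420040565 ctr [0.4922789  0.30606631]
```

>>> {"method": "drive_tool", "body": {
  "moves": [
    [-0.25,0.13,0,0,0,0],
    [-0.5,0.26,0,0,0,0],
    [-0.75,0.4,0,0,0,0],
    [-0.92,0.52,0,0,0,0],
    [-0.92,0.52,0.15,0,0,0],
    [-0.92,0.52,0.4,0,0,0],
    [-0.92,0.52,0.7,0,0,0],
    [-0.92,0.52,0.7,0,0,0]
  ]
}}

```text
clock: 42.9
tool_pos: [0.4371, 0.3098, 0.0946]
orientation: [179.5, -0.5, -96.8]
force: [-0.8, -0.2, -0.6]
opening: 0.0391
```

```bash
python3 - <<'E'
from h import *
o=st();s=snap('wrist','w25');go([.438,.313,.025],-96.8)
E
```

```text
{'clock': 42.9, 'tool_pos': [0.4371, 0.3098, 0.0946], 'orientation': [179.5391, -0.4711, -96.8055], 'force': [-0.7635, -0.1737, -0.5676], 'opening': 0.0391, 'joint_pos': [56.152, 15.1652, -26.1696, -0.2589, -49.2946, 27.2106]}
move [-0.012, 0.004, 0.486] [0.005, -0.005, 0.001]
```

View pics/w25.png

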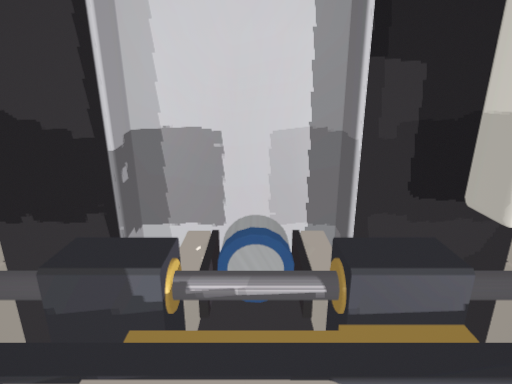

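```bash
big('w25',60,0,420,230,'w25b',2); python3 - <<'E'
from h import *
s=ld('w25')
for r,a,b in((50,98,364),(200,122,353)):
    A=px2w(s,a,r,.04);B=px2w(s,b,r,.04);print(r,A,B,np.linalg.norm(A-B),(A+B)/2)
for n in ('t11',):
    pass
E
```

```text
bash: syntax error near unexpected token `'w25',60,0,420,230,'w25b',2'
bash: `big('w25',60,0,420,230,'w25b',2); python3 - <<'E''
```

```bash
python3 - <<'E'
from h import *
big('w25',60,0,420,230,'w25b',2)
s=ld('w25')
for r,a,b in((50,95,364),(200,118,351)):
    A=px2w(s,a,r,.04);B=px2w(s,b,r,.04);print(r,A,B,np.linalg.norm(A-B),(A+B)/2)
E
```

```text
50 [0.55195126 0.39249025 0.04      ] [0.5324885  0.23034827 0.04      ] 0.1633059096467134 [0.54221988 0.31141926 0.04      ]
200 [0.45638356 0.40253016 0.04      ] [0.43635509 0.24118081 0.04      ] 0.16258767032751342 [0.44636932 0.32185548 0.04      ]
```

View pics/w25b.png

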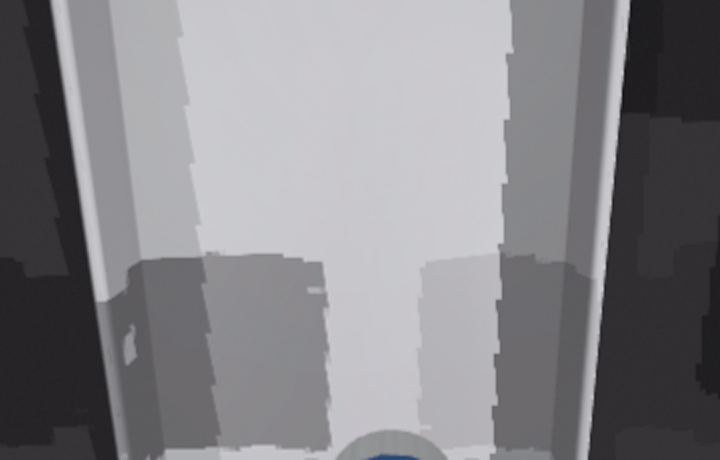

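>>> {"method": "drive_tool", "body": {
  "moves": [
    [-0.05,0,0.15,0.005,-0.005,0],
    [-0.05,0,0.3,0.005,-0.005,0],
    [-0.05,0,0.42,0.005,-0.005,0],
    [-0.05,0,0.47,0.005,-0.005,0],
    [-0.05,0,0.47,0.005,-0.005,0]
  ]
}}

```text
clock: 43.45
tool_pos: [0.4401, 0.3187, 0.0282]
orientation: [-180.0, 0.0, -96.8]
force: [-0.8, 0.0, -1.3]
opening: 0.0391
```

>>> {"method": "drive_tool", "body": {
  "moves": [
    [0,0,0.02,0,0,0],
    [0,0,0.03,0,0,0],
    [0,0,0.03,0,0,0]
  ]
}}

```text
clock: 43.75
tool_pos: [0.4404, 0.319, 0.0244]
orientation: [-179.9, 0.1, -96.8]
force: [0.5, -0.1, -0.7]
opening: 0.0394
```

>>> {"method": "drive_tool", "body": {
  "moves": [
    [0,0,0.012,0,0,0],
    [0,0,0.02,0,0,0],
    [0,0,0.02,0,0,0]
  ]
}}

```text
clock: 44.05
tool_pos: [0.4404, 0.319, 0.0213]
orientation: [-179.9, 0.1, -96.8]
force: [0.7, -0.7, -1.0]
opening: 0.0392
```

>>> {"method": "drive_tool", "body": {
  "moves": [
    [0,0,0.012,0,0,0],
    [0,0,0.012,0,0,0],
    [0,0,0.012,0,0,0]
  ]
}}

```text
clock: 44.35
tool_pos: [0.4404, 0.3191, 0.0197]
orientation: [-179.9, 0.1, -96.8]
force: [-0.9, 0.0, 3.1]
opening: 0.0393
```

Contact with the tray floor; releasing.

>>> {"method": "drive_tool", "body": {
  "moves": [
    [0,0,0,0,0,0],
    [0,0,0,0,0,0],
    [0,0,0,0,0,0]
  ],
  "fingers": 0.3
}}

```text
clock: 44.65
tool_pos: [0.4404, 0.3191, 0.0196]
orientation: [-179.9, 0.1, -96.7]
force: [0.1, 1.0, -1.0]
opening: 0.0551
```

>>> {"method": "drive_tool", "body": {
  "moves": [
    [0,0,-0.1,0,0,0],
    [0,0,-0.3,0,0,0],
    [0,0,-0.6,0,0,0],
    [0,0,-0.9,0,0,0],
    [0,0,-1,0,0,0],
    [0,0,-1,0,0,0]
  ]
}}

```text
clock: 45.25
tool_pos: [0.4413, 0.3202, 0.1728]
orientation: [-179.7, 0.4, -96.7]
force: [-0.7, 0.2, 0.6]
opening: 0.0566
```

```bash
python3 - <<'E'
from h import *
o=st();s=snap('wrist','w26');tins(s,.033,amin=60);go([.5805,.0065,.21],-96.8)
E
```

```text
{'clock': 45.25, 'tool_pos': [0.4413, 0.3202, 0.1728], 'orientation': [-179.7481, 0.3599, -96.7364], 'force': [-0.7323, 0.169, 0.5938], 'opening': 0.0566, 'joint_pos': [56.6087, 10.5677, -20.5481, 0.0748, -58.4495, 26.6152]}
tin [257.3 186.1] [38.4 38.8] [0.4352 0.319  0.033 ]
move [1.96, -1.173, -0.266] [-0.002, 0.004, 0.001]
```

View pics/w26.png

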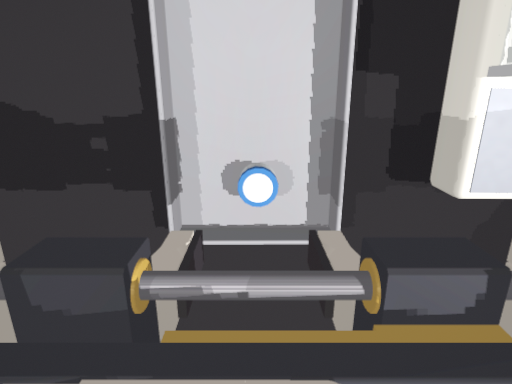

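```bash
python3 - <<'E'
from h import *
s=ld('w26');print(px2w(s,258,243,.04),px2w(s,258,226,.005),px2w(s,162,100,.04),px2w(s,350,100,.04),px2w(s,175,243,.04),px2w(s,341,243,.04))
E
```

```text
[0.37854955 0.32503551 0.04      ] [0.38193547 0.3245419  0.005     ] [0.52471455 0.39240403 0.04      ] [0.50521221 0.22945762 0.04      ] [0.38818098 0.40733722 0.04      ] [0.36894855 0.24299388 0.04      ]
```

>>> {"method": "drive_tool", "body": {
  "moves": [
    [0.2,0,-0.25,0,0,0],
    [0.45,-0.2,-0.27,0,0.004,0],
    [0.7,-0.35,-0.27,0,0.004,0],
    [0.95,-0.5,-0.27,0,0.004,0],
    [1,-0.6,-0.27,0,0.004,0]
  ]
}}

```text
clock: 45.8
tool_pos: [0.5116, 0.1561, 0.2093]
orientation: [180.0, -0.1, -96.9]
force: [0.4, 1.6, 0.3]
opening: 0.0571
```

>>> {"method": "drive_tool", "body": {
  "moves": [
    [0.25,-0.15,0,0,0,0],
    [0.5,-0.3,0,0,0,0],
    [0.75,-0.45,0,0,0,0],
    [0.97,-0.6,0,0,0,0],
    [0.97,-0.6,0,0,0,0],
    [0.97,-0.6,0,0,0,0]
  ]
}}

```text
clock: 46.4
tool_pos: [0.5828, -0.0002, 0.2076]
orientation: [179.8, -0.2, -97.0]
force: [0.1, 0.4, 0.2]
opening: 0.057
```

```bash
python3 - <<'E'
from h import *
o=st();s=snap('wrist','w27');tins(s,.098,amin=60);go([.5800,.0065,.081],-96.8)
E
```

```text
{'clock': 46.4, 'tool_pos': [0.5828, -0.0002, 0.2076], 'orientation': [179.8177, -0.1924, -97.0398], 'force': [0.1083, 0.3943, 0.1747], 'opening': 0.057, 'joint_pos': [19.2544, 12.8151, -12.7562, 0.1015, -64.6774, 63.662]}
tin [245.9 175.5] [44.2 97. ] [0.595  0.0052 0.098 ]
tin [241.7  43.8] [28.9 95.9] [ 0.6981 -0.0053  0.098 ]
move [-0.039, 0.02, 0.847] [0.002, -0.003, -0.003]
```

View pics/w27.png

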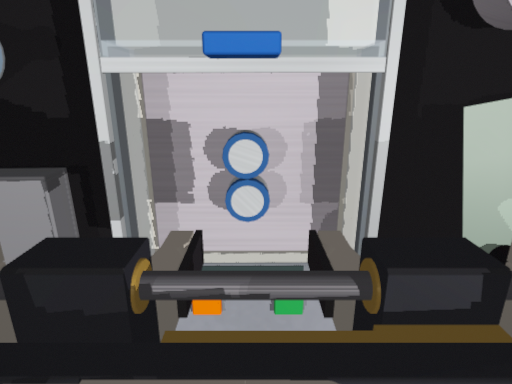

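```bash
python3 - <<'E'
from h import *
s=ld('w27');print(px2w(s,247,199.5,.098),px2w(s,245.5,156,.098)); go([.5735,.0065,.081],-96.8)
E
```

```text
[0.57327151 0.00717182 0.098     ] [0.61182977 0.00332259 0.098     ]
move [-0.034, 0.063, 0.847] [0.002, -0.003, -0.003]
```

>>> {"method": "drive_tool", "body": {
  "moves": [
    [-0.036,0.063,0.15,0,-0.003,0],
    [-0.036,0.063,0.35,0,-0.003,0],
    [-0.036,0.063,0.5,0,-0.003,0],
    [-0.036,0.063,0.55,0,-0.003,0],
    [-0.036,0.063,0.55,0,-0.003,0]
  ]
}}

```text
clock: 46.95
tool_pos: [0.5728, 0.0076, 0.1246]
orientation: [179.7, -0.1, -96.9]
force: [-0.4, 0.1, 0.2]
opening: 0.0571
```

```bash
python3 - <<'E'
from h import *
o=st();s=snap('wrist','w28');tins(s,.098,amin=60); go([.5735,.0068,.081],-96.8)
E
```

```text
{'clock': 46.95, 'tool_pos': [0.5728, 0.0076, 0.1246], 'orientation': [179.7269, -0.0561, -96.8772], 'force': [-0.3657, 0.1385, 0.1738], 'opening': 0.0571, 'joint_pos': [20.2704, 16.19, -19.9943, -0.0922, -54.0843, 62.9065]}
tin [253.5 190.8] [ 63.4 136.3] [0.596  0.0051 0.098 ]
tin [252.    5.4] [ 11.7 192.2] [ 0.6941 -0.0062  0.098 ]
move [0.005, 0.0, 0.298] [0.003, -0.0, -0.001]
```

View pics/w28.png

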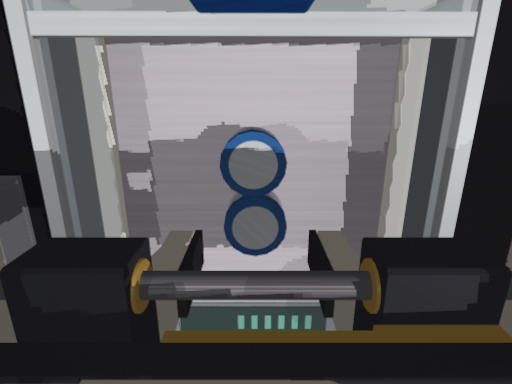

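```bash
python3 - <<'E'
from h import *
s=ld('w28');print(px2w(s,255.3,221.5,.098),px2w(s,253.3,163,.098))
E
```

```text
[0.57611081 0.00649724 0.098     ] [0.61292067 0.00317746 0.098     ]
```

>>> {"method": "drive_tool", "body": {
  "moves": [
    [0.005,0,0.1,0,0,0],
    [0.005,0,0.2,0,0,0],
    [0.005,0,0.27,0,0,0],
    [0.005,0,0.29,0,0,0],
    [0.005,0,0.29,0,0,0]
  ]
}}

```text
clock: 47.5
tool_pos: [0.5737, 0.007, 0.0826]
orientation: [179.9, -0.0, -96.9]
force: [-0.3, -0.7, 0.4]
opening: 0.0574
```

>>> {"method": "drive_tool", "body": {
  "moves": [
    [0,0,0,0,0,0],
    [0,0,0,0,0,0],
    [0,0,0,0,0,0],
    [0,0,0,0,0,0]
  ],
  "fingers": -1
}}

```text
clock: 47.9
tool_pos: [0.5742, 0.0071, 0.083]
orientation: [179.9, -0.0, -96.9]
force: [-0.2, 0.1, 0.3]
opening: 0.039
```

>>> {"method": "drive_tool", "body": {
  "moves": [
    [0,0,-0.08,0,0,0],
    [0,0.01,-0.2,0,0,0],
    [0,0.01,-0.5,0,0,0],
    [0,0.01,-0.8,0,0,0],
    [0,0.01,-0.8,0,0,0]
  ]
}}

```text
clock: 48.4
tool_pos: [0.5764, 0.0076, 0.2109]
orientation: [-179.5, 0.2, -96.8]
force: [-0.3, 0.1, 0.0]
opening: 0.0393
```

```bash
python3 - <<'E'
from h import *
o=st();s=snap('wrist','w29');tins(s,.098,amin=60);go([.497,.312,.21],-96.8)
E
```

```text
{'clock': 48.4, 'tool_pos': [0.5764, 0.0076, 0.2109], 'orientation': [-179.4563, 0.1735, -96.7939], 'force': [-0.2984, 0.102, 0.016], 'opening': 0.0393, 'joint_pos': [20.2557, 11.6109, -13.8752, 0.1033, -63.9509, 62.9047]}
tin [ 17.6 313.5] [24.8 42.3] [0.4759 0.2583 0.098 ]
tin [255.2 257.8] [68.9 70.8] [0.5091 0.0154 0.098 ]
tin [254.4 147.5] [44.  44.6] [0.6126 0.0036 0.098 ]
tin [254.2  34.8] [29.  94.7] [ 0.6991 -0.0067  0.098 ]
move [-1.953, 0.756, -0.015] [-0.005, 0.003, -0.001]
```

View pics/w29.png

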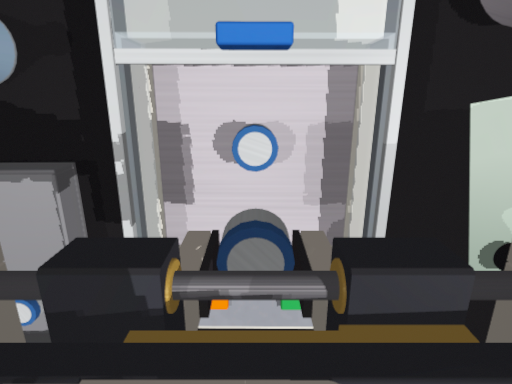

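Tin B is held and A stays at (255,148). I'm moving B to the tray centre.

>>> {"method": "drive_tool", "body": {
  "moves": [
    [-0.25,0.1,0,-0.005,0,0],
    [-0.5,0.2,0,-0.005,0,0],
    [-0.75,0.3,0,-0.005,0,0],
    [-1,0.38,0,-0.005,0,0],
    [-1,0.38,0,-0.005,0,0]
  ]
}}

```text
clock: 48.95
tool_pos: [0.5349, 0.1667, 0.2072]
orientation: [180.0, 0.2, -96.6]
force: [-0.4, -0.1, -1.3]
opening: 0.0394
```

>>> {"method": "drive_tool", "body": {
  "moves": [
    [-0.25,0.1,0,0,0,0],
    [-0.5,0.2,0,0,0,0],
    [-0.75,0.3,0,0,0,0],
    [-0.98,0.38,0,0,0,0],
    [-0.98,0.38,0,0,0,0],
    [-0.98,0.38,0,0,0,0]
  ]
}}

```text
clock: 49.55
tool_pos: [0.4946, 0.3195, 0.2068]
orientation: [179.9, 0.1, -96.6]
force: [0.0, 0.8, -1.3]
opening: 0.0392
```

```bash
python3 - <<'E'
from h import *
o=st();s=snap('wrist','w30');go([.497,.312,.10],-96.8)
E
```

```text
{'clock': 49.55, 'tool_pos': [0.4946, 0.3195, 0.2068], 'orientation': [179.8923, 0.0769, -96.5639], 'force': [0.0287, 0.7779, -1.3242], 'opening': 0.0392, 'joint_pos': [51.7818, 13.3036, -12.1076, -0.1461, -64.58, 31.7171]}
move [0.045, -0.02, 0.714] [0.002, 0.001, 0.003]
```

View pics/w30.png

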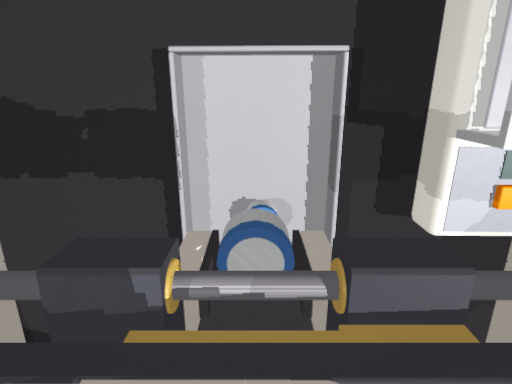

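```bash
python3 - <<'E'
from h import *
big('w30',200,170,320,300,'w30b',5)
s=ld('w30');print(px2w(s,265,212,.033), w2px(s,[.435,.319,.033]),px2w(s,258,49,.04))
t=snap('top','t30');big('t30',90,150,190,270,'t30b',6)
E
```

```text
[0.44709072 0.31368249 0.033     ] [261.42261082 222.58728898] [0.61182514 0.30270924 0.04      ]
```

View pics/w30b.png

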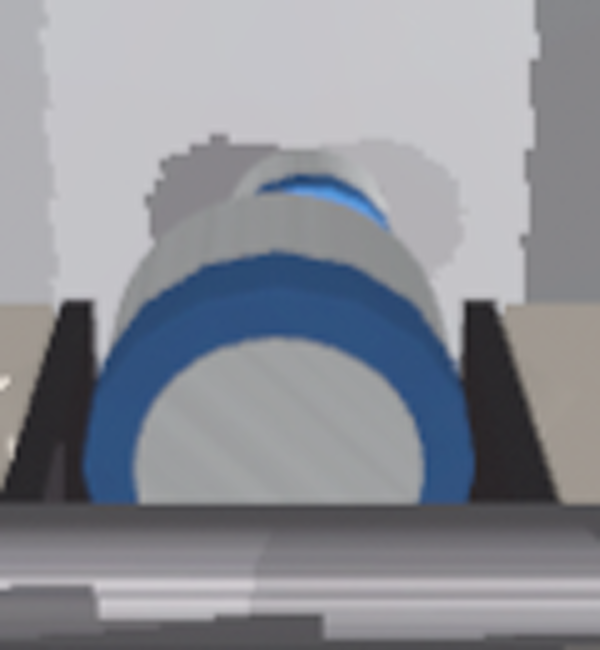

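View pics/t30b.png

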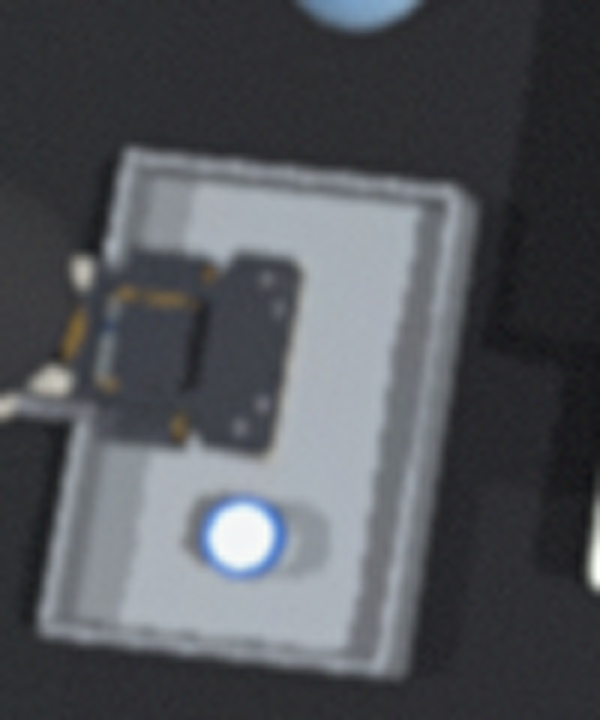

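```bash
python3 - <<'E'
from h import *
go([.502,.312,.10],-96.8);go([.502,.312,.028],-96.8)
E
```

```text
move [0.039, -0.052, 0.715] [0.001, 0.002, 0.002]
move [0.039, -0.052, 1.195] [0.001, 0.002, 0.002]
```

>>> {"method": "drive_tool", "body": {
  "moves": [
    [0.04,-0.05,0.2,0,0,0],
    [0.04,-0.05,0.45,0,0,0],
    [0.04,-0.05,0.7,0,0,0],
    [0.04,-0.05,0.9,0,0,0],
    [0.04,-0.05,0.98,0,0,0],
    [0.04,-0.05,1,0,0,0],
    [0.04,-0.05,1,0,0,0]
  ]
}}

```text
clock: 50.35
tool_pos: [0.5024, 0.3119, 0.058]
orientation: [180.0, 0.1, -96.7]
force: [0.4, -0.5, -1.1]
opening: 0.0392
```

>>> {"method": "drive_tool", "body": {
  "moves": [
    [0,0,0.08,0,0,0],
    [0,0,0.16,0,0,0],
    [0,0,0.21,0,0,0],
    [0,0,0.22,0,0,0],
    [0,0,0.22,0,0,0]
  ]
}}

```text
clock: 50.85
tool_pos: [0.5023, 0.3118, 0.0246]
orientation: [179.9, 0.1, -96.7]
force: [-0.2, -0.0, -1.1]
opening: 0.039
```

>>> {"method": "drive_tool", "body": {
  "moves": [
    [0,0,0.012,0,0,0],
    [0,0,0.024,0,0,0],
    [0,0,0.03,0,0,0],
    [0,0,0.03,0,0,0]
  ]
}}

```text
clock: 51.25
tool_pos: [0.5022, 0.3118, 0.02]
orientation: [179.9, 0.1, -96.7]
force: [0.5, 1.4, -0.7]
opening: 0.0392
```

>>> {"method": "drive_tool", "body": {
  "moves": [
    [0,0,0.01,0,0,0],
    [0,0,0.01,0,0,0],
    [0,0,0.01,0,0,0]
  ]
}}

```text
clock: 51.55
tool_pos: [0.5024, 0.3119, 0.0187]
orientation: [179.9, 0.1, -96.7]
force: [0.4, 0.7, 0.5]
opening: 0.0391
```

>>> {"method": "drive_tool", "body": {
  "moves": [
    [0,0,0.01,0,0,0],
    [0,0,0.01,0,0,0],
    [0,0,0.01,0,0,0]
  ]
}}

```text
clock: 51.85
tool_pos: [0.5025, 0.312, 0.0186]
orientation: [180.0, 0.1, -96.6]
force: [-5.2, -1.7, 13.0]
opening: 0.0391
```

>>> {"method": "drive_tool", "body": {
  "moves": [
    [0,0,-0.005,0,0,0],
    [0,0,-0.005,0,0,0],
    [0,0,-0.005,0,0,0]
  ],
  "fingers": 0.3
}}

```text
clock: 52.15
tool_pos: [0.5024, 0.312, 0.0193]
orientation: [180.0, 0.1, -96.6]
force: [0.1, 0.4, 0.4]
opening: 0.0551
```

>>> {"method": "drive_tool", "body": {
  "moves": [
    [0,0,-0.1,0,0,0],
    [0,0,-0.3,0,0,0],
    [0,0,-0.6,0,0,0],
    [0,0,-0.9,0,0,0],
    [0,0,-1,0,0,0],
    [0,0,-1,0,0,0]
  ]
}}

```text
clock: 52.75
tool_pos: [0.5037, 0.3129, 0.1724]
orientation: [-179.8, 0.4, -96.6]
force: [-0.6, -0.7, -1.1]
opening: 0.0573
```

```bash
python3 - <<'E'
from h import *
o=st();s=snap('wrist','w31');tins(s,.033,amin=60);go([.6125,.0035,.21],-96.8)
E
```

```text
{'clock': 52.75, 'tool_pos': [0.5037, 0.3129, 0.1724], 'orientation': [-179.826, 0.373, -96.6345], 'force': [-0.5984, -0.7132, -1.1276], 'opening': 0.0573, 'joint_pos': [50.6801, 14.9977, -14.6444, -0.0635, -59.95, 32.7164]}
tin [257.2 244.1] [36.2 36.5] [0.4363 0.319  0.033 ]
tin [257.2 182.3] [38.7 38.8] [0.5013 0.3114 0.033 ]
move [1.957, -0.966, -0.273] [-0.001, 0.004, 0.002]
```

View pics/w31.png

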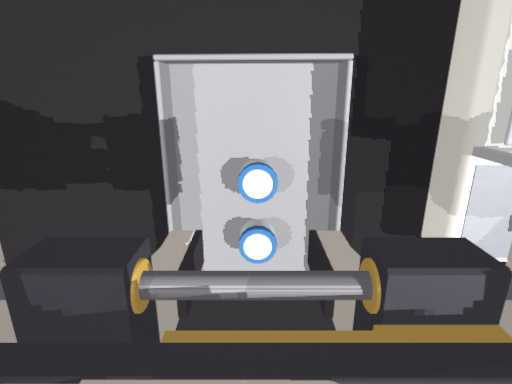

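Two tins are upright in the tray, at (257,182) and (257,244). Now the last one, A.

>>> {"method": "drive_tool", "body": {
  "moves": [
    [0.2,0,-0.25,0,0,0],
    [0.45,-0.1,-0.27,0,0.004,0],
    [0.7,-0.25,-0.27,0,0.004,0],
    [0.95,-0.4,-0.27,0,0.004,0],
    [1,-0.5,-0.27,0,0.004,0]
  ]
}}

```text
clock: 53.3
tool_pos: [0.5594, 0.1508, 0.2085]
orientation: [179.9, -0.1, -96.8]
force: [0.6, -0.4, -0.2]
opening: 0.0571
```

>>> {"method": "drive_tool", "body": {
  "moves": [
    [0.25,-0.12,0,0,0,0],
    [0.5,-0.24,0,0,0,0],
    [0.75,-0.36,0,0,0,0],
    [0.96,-0.47,0,0,0,0],
    [0.96,-0.47,0,0,0,0],
    [0.96,-0.47,0,0,0,0]
  ]
}}

```text
clock: 53.9
tool_pos: [0.6119, -0.0014, 0.2067]
orientation: [179.7, -0.2, -96.9]
force: [0.7, -0.5, -0.1]
opening: 0.0573
```

```bash
python3 - <<'E'
from h import *
o=st();s=snap('wrist','w32');tins(s,.098,amin=60);go([.6125,.0035,.125],-96.8)
E
```

```text
{'clock': 53.9, 'tool_pos': [0.6119, -0.0014, 0.2067], 'orientation': [179.7299, -0.1509, -96.9092], 'force': [0.665, -0.5141, -0.096], 'opening': 0.0573, 'joint_pos': [18.1551, 15.6008, -9.0855, 0.0245, -65.6223, 64.9251]}
tin [248.4 187.4] [43.2 43.3] [0.6134 0.0034 0.098 ]
tin [246.4  90.1] [22.3 97.9] [ 0.6933 -0.0053  0.098 ]
move [-0.029, -0.003, 0.547] [0.004, -0.002, -0.001]
```

>>> {"method": "drive_tool", "body": {
  "moves": [
    [-0.032,-0.005,0.15,0.004,-0.002,0],
    [-0.032,-0.005,0.35,0.004,-0.002,0],
    [-0.032,-0.005,0.55,0.004,-0.002,0],
    [-0.032,-0.005,0.75,0.004,-0.002,0],
    [-0.032,-0.005,0.82,0.004,-0.002,0],
    [-0.032,-0.005,0.83,0.004,-0.002,0],
    [-0.032,-0.005,0.83,0.004,-0.002,0]
  ]
}}

```text
clock: 54.65
tool_pos: [0.6133, 0.0045, 0.0834]
orientation: [-179.9, -0.0, -96.8]
force: [0.9, -0.2, 0.4]
opening: 0.0568
```

>>> {"method": "drive_tool", "body": {
  "moves": [
    [0,0,0,0,0,0],
    [0,0,0,0,0,0],
    [0,0,0,0,0,0],
    [0,0,0,0,0,0]
  ],
  "fingers": -1
}}

```text
clock: 55.05
tool_pos: [0.6138, 0.0046, 0.0842]
orientation: [-179.9, 0.0, -96.8]
force: [0.8, 0.5, 1.4]
opening: 0.0392
```

>>> {"method": "drive_tool", "body": {
  "moves": [
    [0,0,-0.08,0,0,0],
    [0,0.01,-0.2,0,0,0],
    [0,0.01,-0.5,0,0,0],
    [0,0.01,-0.8,0,0,0],
    [0,0.01,-0.8,0,0,0]
  ]
}}

```text
clock: 55.55
tool_pos: [0.6156, 0.005, 0.2124]
orientation: [-179.2, 0.2, -96.7]
force: [0.7, 0.5, -0.5]
opening: 0.0388
```

```bash
python3 - <<'E'
from h import *
o=st();s=snap('wrist','w33');go([.562,.305,.21],-96.8)
E
```

```text
{'clock': 55.55, 'tool_pos': [0.6156, 0.005, 0.2124], 'orientation': [-179.2017, 0.1818, -96.7193], 'force': [0.6822, 0.4616, -0.547], 'opening': 0.0388, 'joint_pos': [18.7355, 15.0444, -9.1446, 0.1975, -65.0123, 64.4617]}
move [-1.945, 0.579, -0.007] [-0.009, 0.003, 0.001]
```

View pics/w33.png

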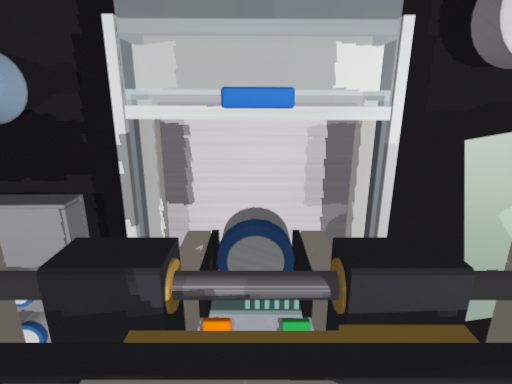

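>>> {"method": "drive_tool", "body": {
  "moves": [
    [-0.25,0.08,0,-0.009,0,0],
    [-0.5,0.16,0,-0.009,0,0],
    [-0.75,0.24,0,-0.009,0,0],
    [-1,0.3,0,-0.009,0,0],
    [-1,0.3,0,-0.009,0,0]
  ]
}}

```text
clock: 56.1
tool_pos: [0.5859, 0.1628, 0.2083]
orientation: [180.0, 0.2, -96.6]
force: [-0.3, -0.5, -2.2]
opening: 0.0391
```

>>> {"method": "drive_tool", "body": {
  "moves": [
    [-0.25,0.07,0,0,0,0],
    [-0.5,0.14,0,0,0,0],
    [-0.75,0.21,0,0,0,0],
    [-0.94,0.27,0,0,0,0],
    [-0.94,0.27,0,0,0,0],
    [-0.94,0.27,0,0,0,0]
  ]
}}

```text
clock: 56.7
tool_pos: [0.5612, 0.3076, 0.2079]
orientation: [179.9, 0.1, -96.5]
force: [0.3, -0.6, -1.8]
opening: 0.0388
```

```bash
python3 - <<'E'
from h import *
o=st();s=snap('wrist','w34');go([.562,.305,.10],-96.8)
E
```

```text
{'clock': 56.7, 'tool_pos': [0.5612, 0.3076, 0.2079], 'orientation': [179.8815, 0.0899, -96.5096], 'force': [0.3154, -0.5873, -1.8157], 'opening': 0.0388, 'joint_pos': [46.0788, 17.9898, -5.4656, -0.1621, -66.5452, 37.4762]}
move [0.014, -0.006, 0.721] [0.002, 0.002, 0.004]
```

View pics/w34.png

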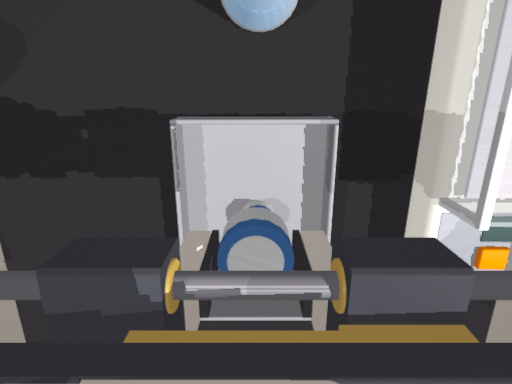

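>>> {"method": "drive_tool", "body": {
  "moves": [
    [0.014,0,0.2,0,0,0],
    [0.014,0,0.45,0,0,0],
    [0.014,0,0.7,0,0,0],
    [0.014,0,0.9,0,0,0],
    [0.014,0,0.98,0,0,0],
    [0.014,0,1,0,0,0],
    [0.014,0,1,0,0,0]
  ]
}}

```text
clock: 57.45
tool_pos: [0.5617, 0.305, 0.059]
orientation: [179.9, 0.1, -96.6]
force: [0.2, 0.4, -0.3]
opening: 0.0391
```

>>> {"method": "drive_tool", "body": {
  "moves": [
    [0,0,0.08,0,0,0],
    [0,0,0.16,0,0,0],
    [0,0,0.21,0,0,0],
    [0,0,0.235,0,0,0],
    [0,0,0.235,0,0,0]
  ]
}}

```text
clock: 57.95
tool_pos: [0.5613, 0.3048, 0.0229]
orientation: [179.9, 0.1, -96.6]
force: [0.9, 0.3, -0.2]
opening: 0.039
```

>>> {"method": "drive_tool", "body": {
  "moves": [
    [0,0,0.01,0,0,0],
    [0,0,0.016,0,0,0],
    [0,0,0.016,0,0,0]
  ]
}}

```text
clock: 58.25
tool_pos: [0.5614, 0.3049, 0.0206]
orientation: [179.9, 0.1, -96.6]
force: [0.0, -0.2, -0.3]
opening: 0.039
```

>>> {"method": "drive_tool", "body": {
  "moves": [
    [0,0,0.008,0,0,0],
    [0,0,0.008,0,0,0],
    [0,0,0.008,0,0,0]
  ]
}}

```text
clock: 58.55
tool_pos: [0.5615, 0.3051, 0.0197]
orientation: [179.9, 0.1, -96.6]
force: [-0.5, -0.1, 1.8]
opening: 0.0392
```

>>> {"method": "drive_tool", "body": {
  "moves": [
    [0,0,0.006,0,0,0],
    [0,0,0.006,0,0,0],
    [0,0,0.006,0,0,0]
  ]
}}

```text
clock: 58.85
tool_pos: [0.5615, 0.3051, 0.0197]
orientation: [179.9, 0.1, -96.6]
force: [-2.7, -1.0, 7.7]
opening: 0.0393
```

>>> {"method": "drive_tool", "body": {
  "moves": [
    [0,0,-0.003,0,0,0],
    [0,0,-0.003,0,0,0],
    [0,0,-0.003,0,0,0]
  ],
  "fingers": 0.3
}}

```text
clock: 59.15
tool_pos: [0.5616, 0.3051, 0.02]
orientation: [179.9, 0.1, -96.6]
force: [0.6, -0.4, 0.1]
opening: 0.0549
```

>>> {"method": "drive_tool", "body": {
  "moves": [
    [0,0,-0.1,0,0,0],
    [0,0,-0.3,0,0,0],
    [0,0,-0.6,0,0,0],
    [0,0,-0.9,0,0,0],
    [0,0,-1,0,0,0],
    [0,0,-1,0,0,0]
  ]
}}

```text
clock: 59.75
tool_pos: [0.5632, 0.3059, 0.175]
orientation: [-179.8, 0.4, -96.5]
force: [-0.3, 0.4, -1.0]
opening: 0.0566
```

```bash
python3 - <<'E'
from h import *
o=st();s=snap('wrist','w35');tins(s,.033,amin=60);go(bal(.132,0,.22),-96.8)
E
```

```text
{'clock': 59.75, 'tool_pos': [0.5632, 0.3059, 0.175], 'orientation': [-179.7779, 0.3958, -96.5359], 'force': [-0.298, 0.4295, -1.0239], 'opening': 0.0566, 'joint_pos': [45.8793, 19.1684, -8.3005, -0.074, -62.082, 37.6184]}
tin [257.1 237.3] [36.  36.3] [0.5024 0.3114 0.033 ]
tin [257.2 181.9] [38.3 38.4] [0.5607 0.3045 0.033 ]
move [1.959, -1.359, -0.324] [-0.001, 0.005, 0.004]
```

View pics/w35.png

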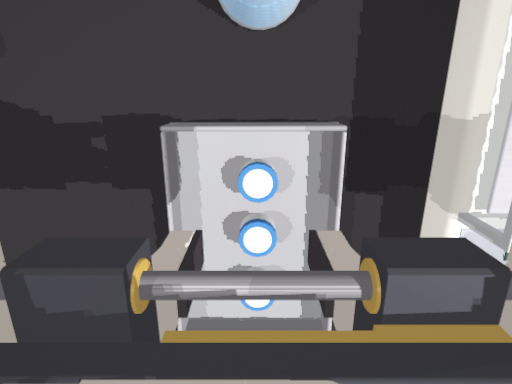

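All three tins stand in the tray, at (257,182), (257,237) and (257,292). Last, shut the shield.

>>> {"method": "drive_tool", "body": {
  "moves": [
    [0.1,0,-0.3,0,0.005,0],
    [0.35,-0.15,-0.35,0,0.005,0],
    [0.6,-0.35,-0.35,0,0.005,0],
    [0.85,-0.55,-0.35,0,0.005,0],
    [1,-0.7,-0.35,0,0.005,0],
    [1,-0.7,-0.35,0,0.005,0]
  ],
  "fingers": -1
}}

```text
clock: 60.4
tool_pos: [0.6503, 0.1403, 0.2225]
orientation: [179.9, -0.1, -96.8]
force: [-0.6, 1.0, -1.2]
opening: 0.0146
```

>>> {"method": "drive_tool", "body": {
  "moves": [
    [0.25,-0.16,0,0,0,0],
    [0.5,-0.33,0,0,0,0],
    [0.75,-0.5,0,0,0,0],
    [0.96,-0.65,0,0,0,0],
    [0.96,-0.65,0,0,0,0],
    [0.96,-0.65,0,0,0,0]
  ]
}}

```text
clock: 61.0
tool_pos: [0.7295, -0.015, 0.2208]
orientation: [179.8, -0.2, -96.9]
force: [0.4, 1.1, -0.4]
opening: 0.0004
```

```bash
python3 - <<'E'
from h import *
o=st();go(bal(.132,0,.20),-96.8);go(bal(.132,0,.132),-96.8)
E
```

```text
{'clock': 61.0, 'tool_pos': [0.7295, -0.015, 0.2208], 'orientation': [179.764, -0.1815, -96.8962], 'force': [0.394, 1.1194, -0.3672], 'opening': 0.0004, 'joint_pos': [14.1072, 26.0218, 8.3391, 0.0889, -72.6027, 68.9694]}
move [-0.033, -0.007, 0.139] [0.004, -0.003, -0.002]
move [-0.035, -0.009, 0.592] [0.004, -0.003, -0.002]
```

>>> {"method": "drive_tool", "body": {
  "moves": [
    [-0.03,-0.01,0.1,0.004,0,0],
    [-0.03,-0.01,0.3,0.004,0,0],
    [-0.03,-0.01,0.5,0.004,0,0],
    [-0.03,-0.01,0.58,0.004,0,0],
    [-0.03,-0.01,0.58,0.004,0,0]
  ]
}}

```text
clock: 61.5
tool_pos: [0.7296, -0.01, 0.1316]
orientation: [179.8, -0.2, -96.8]
force: [-0.2, 0.1, 0.4]
opening: 0.0004
```

>>> {"method": "drive_tool", "body": {
  "moves": [
    [0,0.08,0,0,0,0],
    [0,0.18,0,0,0,0],
    [0,0.3,0,0,0,0],
    [0,0.42,0,0,0,0],
    [0,0.54,0,0,0,0],
    [0,0.66,0,0,0,0],
    [0,0.78,0,0,0,0],
    [0,0.9,0,0,0,0]
  ]
}}

```text
clock: 62.3
tool_pos: [0.5968, 0.007, 0.1345]
orientation: [-180.0, -0.2, -96.8]
force: [2.7, 0.9, -1.9]
opening: 0.0006
```

```bash
python3 - <<'E'
from h import *
o=st();go(bal(-.068,0,.132),-96.8)
E
```

```text
{'clock': 62.3, 'tool_pos': [0.5968, 0.007, 0.1345], 'orientation': [-179.9613, -0.1646, -96.7703], 'force': [2.6956, 0.932, -1.8999], 'opening': 0.0006, 'joint_pos': [19.5286, 17.5335, -16.6539, 0.199, -55.8509, 63.5893]}
move [0.008, 0.431, 0.016] [-0.001, -0.003, 0.0]
```

>>> {"method": "drive_tool", "body": {
  "moves": [
    [0,0.1,0.01,0,0,0],
    [0,0.2,0.015,0,0,0],
    [0,0.3,0.015,0,0,0],
    [0,0.37,0.015,0,0,0],
    [0,0.42,0.015,0,0,0],
    [0,0.45,0.015,0,0,0],
    [0,0.475,0.015,0,0,0],
    [0,0.475,0.015,0,0,0]
  ]
}}

```text
clock: 63.1
tool_pos: [0.5321, 0.0155, 0.1339]
orientation: [-179.3, -0.1, -96.7]
force: [22.3, -9.7, -10.8]
opening: 0.0007
```

>>> {"method": "drive_tool", "body": {
  "moves": [
    [0,-0.06,0,0,0,0],
    [0,-0.1,0,0,0,0],
    [0,-0.1,-0.4,0,0,0],
    [0,-0.1,-0.8,0,0,0],
    [0,0.2,-0.9,0,0,0],
    [0,0.25,-0.9,0,0,0],
    [0,0.25,-0.9,0,0,0]
  ]
}}

```text
clock: 63.8
tool_pos: [0.4919, 0.0206, 0.2696]
orientation: [-179.3, 0.0, -96.6]
force: [0.7, -0.4, 0.2]
opening: 0.0003
```

```bash
python3 - <<'E'
from h import *
o=st();s=snap('wrist','w36');print(w2px(s,bal(-.085,0,.147)));snap('top','t36');snap('scene','s36')
E
```

```text
{'clock': 63.8, 'tool_pos': [0.4919, 0.0206, 0.2696], 'orientation': [-179.2566, 0.0138, -96.6183], 'force': [0.7426, -0.4445, 0.2112], 'opening': 0.0003, 'joint_pos': [25.6434, 0.9917, -18.4079, 0.4099, -69.9648, 57.5999]}
[257.03347566 159.9972306 ]
```

View pics/w36.png

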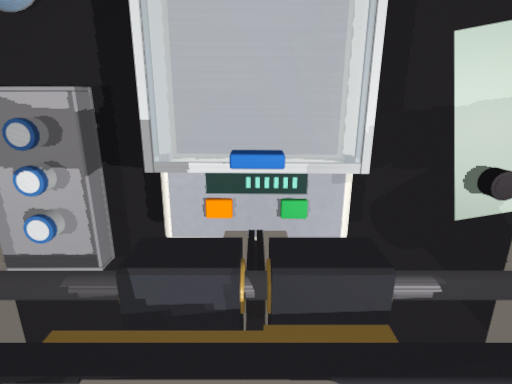

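View pics/s36.png

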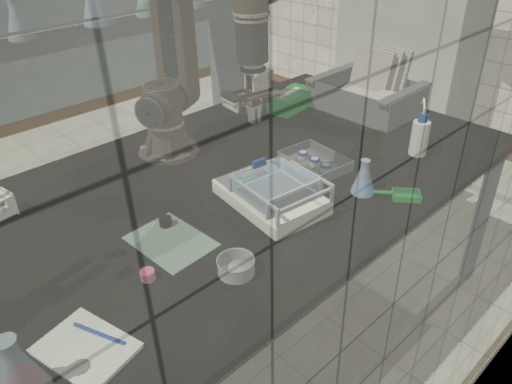

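The shield is shut with its grip at (257,160), as predicted. The pan is empty and the three tins stand in the tray at (20,134), (30,181) and (40,229). Flask and sieve are where they were. Handing in.

```bash
python3 - <<'E'
from h import *
print(ticket.close_job()); st()
E
```

```text
the job is handed in; nothing more can be done
None
the job is handed in; nothing more can be done
```

The three blue-lidded tins were weighed as one batch, moved upright into the grey tray, and the job was handed in at about 64 s with the balance empty. There is no verdict from the system, so this rests on my own force and camera checks.

- **Zero and print keys:** I zeroed the empty balance with the shield shut, and pressed print with all three tins on the pan under the shut shield. Both keys stopped at about 64.5 mm, where fully down should be, with 15 to 28 N on them.
- **Shield:** I slid it to the stop at both ends each time, with 14 to 30 N of stop force. The final picture shows the grip at its shut position.
- **Tins:** the last pictures show all three upright in the tray, with the gripper clear of everything. The flask and sieve look unmoved.

**What disagreed:**
- The overhead camera placed things about 5 mm short in x compared with the wrist camera and touch, so I used the wrist values.
- Two of the tins ended up touching on the pan, one of them about 18 mm from where I had set it. I did not find out why; all three were still on the pan in the pictures before and after printing.

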